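# Pack and lock the ward canister

## Robot

A 7-joint arm with a two-finger parallel gripper is mounted at the origin on the work surface. World frame = base frame: x ahead of the robot, y to its left, z up, the work surface at z = 0. Lengths are in m, angles in rad, forces in N, time in s.
With the tool pointing down it reaches from about 0.4 to 0.875 m from the base axis. Payload 6.5 kg.
Tool frame: the origin (TCP) lies on the centre line of the jaws, within the pads' length; the fingertips stand env.tip_extent ahead of it and the grasp point (between the pads) lies 2 mm behind it (env.tip_extent is the distance from the TCP to the fingertips, in m); z points along the fingers, y is the line along which they close (so a half turn about z gives the same grasp; the last joint's range is limited). The gripper opens to 88 mm and grips with 3 to 60 N. Pads are 18 mm wide; open, the fingers measure 123 mm over their backs; the gripper's body (75 mm by 187 mm) begins 45 mm behind the grasp point.
Start: joints at [-1.202, 0.536, -0.004, 1.538, 0.003, 1.067, -0.071], TCP at [0.274, 0.59, 0.256] pointing down, gripper open.
Joint ranges: [-2.7, 2.7], [-0.37, 2.16], [-1.27, 1.26], [0.24, 2.4], [-1.31, 4.45], [0.19, 1.91], [-2.76, 2.76]. Speed limits (rad/s): [2.39, 2.39, 3.14, 3.14, 3.14, 3.14, 3.14].

## Interface

Orientations are given as a unit quaternion [x, y, z, w].
In Python, from rig import env gives the robot as it stands.
- The arm moves only by the tool jog_arm, never from a script. Its argument "targets" is one flat list of numbers, 7 for each row, row after row: the opening, from 0 (shut) to 1 (fully open), then the shift along the tool's x, y, z in mm, then the turn, a rotation vector about the tool's x, y, z in rad. A call has 1 to 12 rows; each row shifts and turns the commanded pose from where the row before left it, along the tool's axes as they then stand; what a row does not reach is not made up. A row lasts 1/8 s, in which the tool goes at most 62.5 mm and 10.7 degrees, less where a joint would pass 70% of its speed; a pose out of reach is approached as far as the arm can. A call is refused whole if a number of a shift passes 62.5 or a number of a turn 0.188, either way. A call with a gripper value outside its range is refused whole. The fingers move at their own pace and stop on an object; "squeeze" is the grip in N (left out, the last holds). Time passes only in rows, so rows that do not move let the fingers close. It gives the time, the measured TCP pose, the force, the opening and the grip force at its end, in the units of the state.
- env.read_state(): the state, without advancing time (a new reading comes with each control period).
- env.capture(name): name is "side" or "top"; returns the picture (400x640x3 uint8, red, green, blue); there is no depth.
- env.calibration(name): a dict with "intrinsics" (3x3 intrinsics, pixels), "extrinsics" (4x4, takes a point from world to camera coordinates). Camera axes: x right, y down, z forward; pixel columns grow to the right and rows downward; lengths in m; the calibration is good to about 2 mm. A picture is of the moment at which its call begins. calibration takes no time and is no camera call.
- env.job_done(): hands the job in; it is judged then, once.
Trained networks look in the newest picture that a camera, given by its name, has taken for a name from the list of things; names that differ only in an ending like _2 or _b are one class to them, and where a whole thing is asked for, a point or a joint stands for the part that bears it (a point fixed in the world has none). Each returns a list of dicts, best first, with "score" (0 to 1); they miss things now and then, are a little off and sometimes report something else, mostly with a low value. They report only what shows in the picture. A call takes as long as a camera call.
- env.search_frame(target, camera): "location" ([x, y, z] in m, in world coordinates, good to about 4 mm: the middle of the surface that is visible of it).
The state is a dict: "t": time; "joint_positions": joint angles; "qvel": joint speeds; "effort": joint torques, N m; "ee_pos": TCP position; "eef_rot": TCP orientation; "contact_force": force on the tool from outside, world axes, zero at the start; "torque": the same for the moment, N m; "width": finger opening in m; "grip_force": force on a finger pad.
Only numpy, scipy, OpenCV 4.12 (cv2) and the standard library are available. Lean on these libraries where they do the work, as an engineer would, in place of code of your own. Each camera call takes 0.05 s, during which the arm holds its last target. There are 200 camera calls.

## Task

Pack the ward canister: one at a time, slide each of the two to four teal dose cards out past the front edge of its lane in the white rack until you can grip it, and lay it flat inside the canister; leave the orange near-expiry card in its lane and do not disturb the other goods on the counter. When all the teal cards are in, set the lid fully home in the canister's mouth with its two red ears in line with the two red marks on the drum, then twist the black bayonet ring clockwise a quarter turn by its yellow posts until it clicks locked.

Things in the scene. Friction and masses are not known exactly. Their poses are not given: they have to be found in the camera images.
- rack: white card rack, fixed, 170 (x) x 288 (y) mm; origin on the counter under its centre. Deck top 50 mm high; front edge 85 mm from the origin towards its own -x (the robot's side). Five lanes run along its x
- rack_edge (a point): middle of the deck's front edge, 50 mm high; free space before and below it (deck 12 mm thick). Lane centres lie at y = -112, -56, 0, 56, 112 mm from here along the rack's y; each lane is 48 mm wide between ribs 8 mm thick that rise 10 mm above the deck and stop 10 mm short of the edge. A back stop 80 mm high closes the lanes 164 mm behind the edge
- card1: thin rigid teal dose card, 100 x 44 x 5 mm, about 35 g; origin at the centre of its underside, x along its length, z out of its face. Starts flat in a rack lane with no room for fingers beside it; stays on the deck with less than half its length over the edge. Fingertips pressed lightly (about 4 N) on its face drag it along. May be absent
- card2: as card1
- card3: as card1
- card4: as card1
- expired: orange near-expiry card, same size and frame as card1, in one of the lanes; not to be moved
- canister: white round drum with a teal band, fixed: 184 mm across and 60 mm high, on it a steel neck 144 mm across whose rim is 75 mm high; bore 132 mm across, its floor 35 mm high (40 mm deep). Origin on the counter on the drum's axis; the two red marks are on the drum's side at its own +x and -x. The bayonet ring sits around the neck
- canister_in (a point): centre of the canister's inner floor, 35 mm above the counter
- canister_axis (a point): point on the drum's axis at the height of the ring's top face, 92 mm above the counter. The ring is 188 mm across (172 inside); below its top face two steel tabs, 24 mm wide, point inward at the posts' angles, from 73 to 89 mm from the axis, undersides 84 mm above the counter; locked, they lie over the lid's ears
- lockring (a joint): black bayonet ring, rad: 0 = open, 1.571 = locked, growing clockwise seen from above; starts open. A spring inside resists (up to about 3 N at a post) and turns it back if let go before about 1.1; past that it snaps by itself to 1.571 and stays there
- post_a (a point): top centre of one of the ring's two yellow upright posts, 15 mm across, 33 mm tall on the ring's top face (top 125 mm above the counter), 88.5 mm from the axis; at the drum's +y side when the ring is open, +x side when locked
- post_b (a point): top centre of the other yellow post, across from the first: at the drum's -y side when the ring is open, -x side when locked
- lid: lid, about 220 g: grey tapered plug (126 mm across, 10 mm deep), white flange (140 mm across, 6 mm thick) with two red ears 24 mm wide, out to 83 mm along its own +x and -x; teal bar handle 76 mm long along its x, 14 mm thick, 16 to 48 mm above the origin. Origin: centre of the plug's underside, 65 mm above the counter when fully home; either way round will do
- syrup: brown glass bottle, 170 mm tall, 72 mm across; not to be disturbed; origin at the centre of its underside
- tonic: brown glass bottle, 130 mm tall, 60 mm across; not to be disturbed; origin at the centre of its underside
- pilljar: small white pill jar, 70 mm tall, 48 mm across; not to be disturbed; origin at the centre of its underside
- carton: white and purple medicine carton, 50 x 130 x 45 mm; not to be disturbed; origin at the centre of its underside
- parcel: brown cardboard parcel, 120 x 90 x 60 mm; not to be disturbed; origin at the centre of its underside
- marker: yellow marker pen lying flat, 100 x 18 x 16 mm; not to be disturbed; origin at the centre of its underside

How it is judged:
On the way, in this order (a step that is already met when the one before it is completed fails the run):
1. every teal card lies in the canister, the ring still open (horizontal distance between each of card1, card2, card3, card4 and canister_in below 0.03 m and z of card1 in the frame of canister_in between -0.004 and 0.025 m and angle between the z axis of each of card1, card2, card3, card4 and the z axis of canister, either way round below 0.3 rad and linear speed of each of card1, card2, card3, card4 below 0.03 m/s and z of card2 in the frame of canister_in between -0.004 and 0.025 m and z of card3 in the frame of canister_in between -0.004 and 0.025 m and z of card4 in the frame of canister_in between -0.004 and 0.025 m and value of joint lockring below 0.6 rad), for 0.2 s.
2. the lid is fully home, ears in line with the marks, over the cards, the ring still open (all of step 1 and horizontal distance between lid and canister_in below 0.008 m and z of lid in the frame of canister between 0.06 and 0.069 m and angle between the z axis of lid and the z axis of canister, either way round below 0.06 rad and angle between the x axis of lid and the x axis of canister, either way round below 0.25 rad and linear speed of lid below 0.03 m/s), for 0.2 s.
3. the ring has clicked locked over the lid (horizontal distance between lid and canister_in below 0.008 m and z of lid in the frame of canister between 0.06 and 0.069 m and angle between the z axis of lid and the z axis of canister, either way round below 0.06 rad and angle between the x axis of lid and the x axis of canister, either way round below 0.25 rad and linear speed of lid below 0.03 m/s and value of joint lockring above 1.48 rad), for 0.2 s.
At the end, for the whole second after the job is handed in: All teal cards lie flat in the canister (within 30 mm of its axis, tilt under 0.3 rad); the lid is fully home (within 8 mm of the axis, ears within 0.25 rad of the marks); the ring is locked (over 1.48 rad); the orange card has moved less than 20 mm; all is at rest (all of step 3 and horizontal distance between each of card1, card2, card3, card4 and canister_in below 0.03 m and z of card1 in the frame of canister_in between -0.004 and 0.025 m and angle between the z axis of each of card1, card2, card3, card4 and the z axis of canister, either way round below 0.3 rad and linear speed of each of card1, card2, card3, card4 below 0.03 m/s and z of card2 in the frame of canister_in between -0.004 and 0.025 m and z of card3 in the frame of canister_in between -0.004 and 0.025 m and z of card4 in the frame of canister_in between -0.004 and 0.025 m and distance of expired from where it was at the start of the episode below 0.02 m); the robot touches nothing.
It fails at once if the orange card is pulled from its place (more than 20 mm) (distance of expired from where it was at the start of the episode above 0.02 m).
It fails at once if another thing on the counter is shifted or knocked over (moved more than 40 mm) (distance of any of syrup, tonic, pilljar, carton, parcel, marker from where it was at the start of the episode above 0.04 m).
Of card1, card2, card3, card4 only 2 to 4 are there at a start; the rules pass over those that are not, and their reading is None.
At some moment in a run one of lid may be knocked a few centimetres aside while the robot is not near it.
Once in a run the grip may slacken for a moment while it holds something.
It also fails if it takes over 210 s, if anything falls off the work surface, if the arm or the gripper's body presses on something with over 40 N, if the wrist force passes 120 N, or if a joint passes its speed limit or range.

## Working session

There is one attempt and no reset: what is moved stays moved. The work goes in short steps, Python scripts to look and compute and a tool call to move; the robot and the scene stay as the last step left them, time stands still between calls to the robot, and variables do not carry over. Pictures are saved under pics/ and viewed, at most 14 in all, crops included, and the job is handed in when it is done.

Besides the shell and the picture viewer there is one more tool, called after "Emit:" by a JSON object that holds its "name" and its "arguments", one argument or row to a line. jog_arm: Moves the arm, as the interface text tells. Its arguments: {"type":"object","properties":{"targets":{"type":"array","items":{"type":"number"}},"squeeze":{"type":"number"}},"required":["targets"]}

```bash
mkdir -p pics; ls; python3 - <<'E'
from rig import env
import cv2,numpy as np
print(env.read_state(), env.tip_extent)
for c in("top","side"):
    im=env.capture(c); cv2.imwrite(f"pics/{c}0.png",im[:,:,::-1])
    k=env.calibration(c); print(c,np.round(k["intrinsics"],1).tolist(),np.round(k["extrinsics"],4).tolist())
for n in("rack","card1","expired","canister","lid","post_a","syrup","tonic","pilljar","carton","parcel","marker"):
    for c in("top","side"):
        print(n,c,[(np.round(d["location"],3).tolist(),round(d["score"],2)) for d in env.search_frame(n,c)][:5])
E
```

```text
pics
{'t': 0.0, 'joint_positions': array([-1.20216337,  0.53715583, -0.00442156,  1.53886194,  0.00262002,
        1.06729621, -0.07119455]), 'qvel': array([-0.00166246, -0.00025648, -0.00038637,  0.00140168, -0.00143352,
        0.00144403, -0.00043498]), 'effort': array([ 8.57783903e-05, -5.70971560e+01,  9.90868695e-01, -2.51599252e+01,
       -5.62081207e-02,  1.79151655e-02,  1.65244569e-04]), 'ee_pos': array([0.2736008 , 0.58897031, 0.25485028]), 'eef_rot': array([ 2.15672233e-01,  9.76465438e-01, -8.50857796e-04, -1.10003834e-04]), 'contact_force': array([-0.06353936,  0.7651793 , -0.33133664]), 'torque': array([ 0.0218474 ,  0.04951295, -0.00265853]), 'grip_force': 0.0, 'width': 0.08773082340993027} 0.017
top [[491.6, 0.0, 315.6], [0.0, 491.6, 200.5], [0.0, 0.0, 1.0]] [[-0.0235, -0.9996, 0.0146, 0.0232], [-0.9802, 0.0202, -0.1971, 0.5615], [0.1967, -0.019, -0.9803, 1.1759], [0.0, 0.0, 0.0, 1.0]]
side [[448.3, 0.0, 318.6], [0.0, 448.3, 200.9], [0.0, 0.0, 1.0]] [[0.7267, -0.6869, -0.0117, -0.4042], [-0.513, -0.5312, -0.6742, 0.3772], [0.4569, 0.496, -0.7384, 1.1531], [0.0, 0.0,
[... 872 characters left out ...]
.68)]
syrup side [([0.725, -0.051, 0.102], 0.66), ([0.733, 0.078, 0.061], 0.61)]
tonic top [([0.718, 0.242, 0.082], 0.6)]
tonic side [([0.718, 0.238, 0.074], 0.66), ([0.373, -0.019, 0.016], 0.63), ([0.552, 0.077, 0.087], 0.28)]
pilljar top [([0.354, 0.17, 0.073], 0.67)]
pilljar side [([0.35, 0.16, 0.052], 0.58)]
carton top [([0.694, 0.377, 0.044], 0.66), ([0.724, -0.03, 0.115], 0.39)]
carton side [([0.683, 0.371, 0.042], 0.72)]
parcel top [([0.733, 0.099, 0.064], 0.78)]
parcel side [([0.732, 0.079, 0.061], 0.77)]
marker top [([0.373, -0.01, 0.018], 0.83), ([0.599, -0.172, 0.054], 0.51), ([0.572, -0.244, 0.047], 0.45)]
marker side [([0.372, -0.016, 0.016], 0.71), ([0.549, 0.08, 0.059], 0.68)]
```

View pics/top0.png

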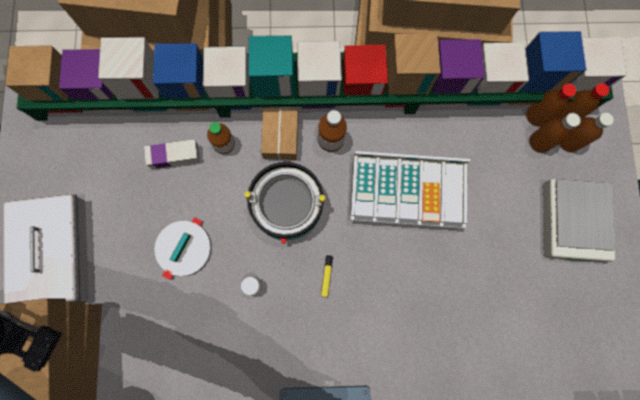

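View pics/side0.png

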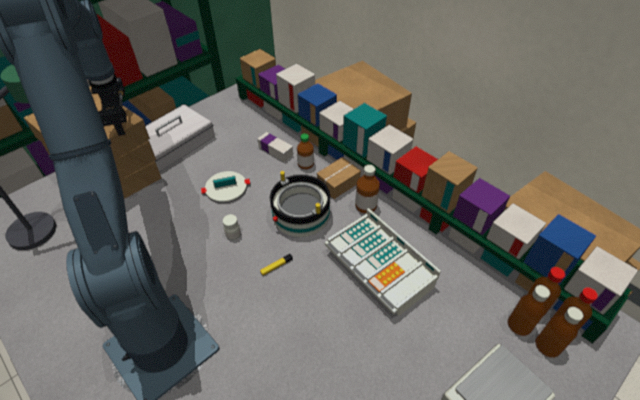

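The top view shows teal cards at about (366,182), (387,184) and (410,184). The orange card is at (431,200) and the fifth lane is empty. The ring is centred near (286,200) with posts at (249,195) and (322,198). The lid is at (182,248) with ears at (197,222) and (167,275). Next I'll measure these precisely.

```bash
cat > h.py <<'E'
from rig import env
import cv2,numpy as np
def ray(c,uv,z):
    k=env.calibration(c);K=np.array(k["intrinsics"]);T=np.array(k["extrinsics"])
    uv=np.atleast_2d(np.asarray(uv,float));d=np.linalg.solve(K,np.c_[uv,np.ones(len(uv))].T)
    R=T[:3,:3];o=-R.T@T[:3,3];D=R.T@d
    return (o[:,None]+D*((z-o[2])/D[2])).T
def proj(c,P):
    k=env.calibration(c);K=np.array(k["intrinsics"]);T=np.array(k["extrinsics"])
    q=K@(T[:3,:3]@np.atleast_2d(P).T+T[:3,3:4]);return (q[:2]/q[2]).T
RNG=dict(teal=((78,80,50),(98,255,255)),orange=((8,150,120),(20,255,255)),red=((0,150,80),(6,255,255)),yellow=((22,130,100),(34,255,255)))
def blobs(im,col,box,amin=4,close=0):
    x0,y0,x1,y1=box;hsv=cv2.cvtColor(im[y0:y1,x0:x1],cv2.COLOR_RGB2HSV)
    m=cv2.inRange(hsv,*map(np.array,RNG[col]))
    if col=="red": m|=cv2.inRange(hsv,np.array((174,150,80)),np.array((180,255,255)))
    if close: m=cv2.morphologyEx(m,cv2.MORPH_CLOSE,np.ones((close,close)))
    n,l,s,ce=cv2.connectedComponentsWithStats(m)
    return [(s[i,4],ce[i]+[x0,y0],np.argwhere(l==i)[:,::-1]+[x0,y0]) for i in range(1,n) if s[i,4]>=amin]
def rect(c,pts,z):
    w=ray(c,pts,z)[:,:2];(cx,cy),(a,b),t=cv2.minAreaRect((w*1000).astype(np.float32))
    if a<b:a,b,t=b,a,t+90
    return np.round([cx,cy,a,b,(t+90)%180-90],1)
E
python3 - <<'E'
from h import *
t=cv2.imread("pics/top0.png")[:,:,::-1].copy();s=cv2.imread("pics/side0.png")[:,:,::-1].copy()
for nm,im,bx in(("top",t,(345,145,475,235)),("side",s,(320,200,445,320))):
    for col in("teal","orange"):
        for b in blobs(im,col,bx,40,3):print(nm,col,b[0],b[1].round(1),rect(nm,b[2],.055))
for nm,im,bx in(("top",t,(230,150,340,255)),("side",s,(255,160,345,245))):
    for col,z in(("yellow",.117),("red",.03)):
        for b in blobs(im,col,bx,3):print(nm,"can",col,b[0],b[1].round(1),ray(nm,b[1],z).round(4))
for nm,im,bx in(("top",t,(145,205,225,290)),("side",s,(195,165,255,210))):
    for col,z in(("teal",.048),("red",.013)):
        for b in blobs(im,col,bx,3,3):print(nm,"lid",col,b[0],b[1].round(1),ray(nm,b[1],z).round(4),rect(nm,b[2],z))
for n,p in(("rk",t[140:240,340:480]),("cn",t[150:290,225:345])):cv2.imwrite(f"pics/{n}.png",cv2.resize(p[:,:,::-1],None,fx=5,fy=5,interpolation=cv2.INTER_CUBIC) if n=="rk" else cv2.resize(p[:,:,::-1],None,fx=4,fy=4))
E
```

```text
top teal 298 [365.7 178.3] [ 618.1 -117.1   75.8   42.3   -5.6]
top teal 293 [387.  180.8] [ 611.2 -171.2   73.8   40.7   -3.2]
top teal 301 [410.1 180.1] [ 612.1 -229.6   75.3   42.7   -5.4]
top orange 341 [430.5 197.7] [ 564.5 -278.7   74.    37.9   -4.2]
side teal 157 [357.7 229.7] [ 616.5 -114.    73.    41.1   -5.2]
side teal 180 [370.8 241.7] [ 608.2 -169.5   74.8   41.7   -5.3]
side teal 191 [385.9 253. ] [ 610.3 -226.6   74.4   41.6   -6. ]
side orange 345 [388.9 273.8] [ 562.1 -277.4   73.8   41.9   -5. ]
top can yellow 28 [247.2 194.1] [[0.5686 0.1743 0.117 ]]
top can yellow 34 [321.9 197.9] [[ 0.5558 -0.0032  0.117 ]]
top can red 22 [283.1 239.8] [[0.4681 0.0945 0.03  ]]
side can yellow 12 [282.  172.5] [[0.5696 0.1804 0.117 ]]
side can yellow 17 [317.4 204.9] [[0.5559 0.0027 0.117 ]]
side can red 21 [275. 218.] [[0.4752 0.1124 0.03  ]]
top lid teal 182 [179.5 247. ] [[0.4535 0.3488 0.048 ]] [453.5 348.3  72.3  16.4 -27.8]
top lid red 37 [196.9 221. ] [[0.5232 0.3154 0.013 ]] [523.  316.   22.3  10.2  62.4]
top lid red 46 [167.2 274.7] [[0.3886 0.3863 0.013 ]] [389.3 385.5  22.   14.8  56.2]
side lid teal 161 [224.3 181.5] [[0.4467 0.3394 0.048 ]] [446.1 339.5  70.8  35.7 -27.6]
side lid red 21 [247.  181.1] [[0.52   0.3192 0.013 ]] [520.3 319.6  20.7  13.7  52.6]
side lid red 21 [203.1 190.1] [[0.3872 0.3883 0.013 ]] [387.6 387.4  24.2  13.4  74.8]
```

View pics/rk.png

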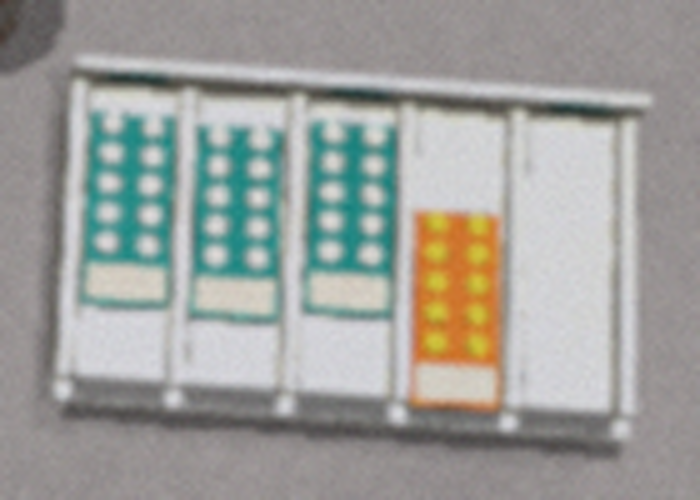

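The crop shows three teal cards whose front ends sit short of the deck edge, and the orange card reaching about to the edge. I'll fit the rack's long coordinate with an overlay.

```bash
python3 - <<'E'
from h import *
a=np.radians(-5.0);ex=np.array([np.cos(a),np.sin(a)]);ey=np.array([-np.sin(a),np.cos(a)])
P=lambda x,y:(340+x/5,140+y/5)
for n,xy,z in(("c1 back",(127,112),.055),("c1 front",(125,306),.055),("c2 b",(240,122),.055),("c2 f",(233,322),.055),("c3 b",(352,118),.055),("c3 f",(348,316),.055),("or b",(456,212),.055),("or f",(455,410),.055),("deck L",(120,378),.05),("deck L2",(115,405),.05),("deck R",(560,410),.05),("deck R2",(560,440),.05),("stop L",(100,60),.08),("stop R",(600,95),.08)):
    w=ray("top",P(*xy),z)[0,:2];print(n,w.round(4),"long %.4f lat %.4f"%(w@ex,w@ey))
E
```

```text
c1 back [ 0.6586 -0.1185] long 0.6664 lat -0.0606
c1 front [ 0.5578 -0.1131] long 0.5655 lat -0.0641
c2 b [ 0.6522 -0.176 ] long 0.6650 lat -0.1185
c2 f [ 0.5485 -0.167 ] long 0.5609 lat -0.1186
c3 b [ 0.6532 -0.2334] long 0.6710 lat -0.1756
c3 f [ 0.5503 -0.225 ] long 0.5678 lat -0.1762
or b [ 0.6028 -0.2832] long 0.6252 lat -0.2296
or f [ 0.5015 -0.2756] long 0.5236 lat -0.2308
deck L [ 0.522  -0.1096] long 0.5296 lat -0.0637
deck L2 [ 0.5084 -0.1065] long 0.5158 lat -0.0618
deck R [ 0.5011 -0.3297] long 0.5280 lat -0.2847
deck R2 [ 0.486  -0.3285] long 0.5128 lat -0.2849
stop L [ 0.6788 -0.103 ] long 0.6852 lat -0.0434
stop R [ 0.6558 -0.3534] long 0.6841 lat -0.2949
```

Emit:
{"name": "jog_arm", "arguments": {
  "targets": [0,-38,-31,0,0,0,0,0,-38,-31,0,0,0,0,0,-38,-31,0,0,0,0,0,-38,-31,0,0,0,0,0,-38,-31,0,0,0,0,0,-38,-31,0,0,0,0,0,-38,-31,0,0,0,0,0,-38,-31,0,0,0,0,0,-38,-31,0,0,0,0,0,-38,-31,0,0,0,0,0,-38,-31,0,0,0,0,0,-38,-31,0,0,0,0],
  "squeeze": 10
}}

```text
t: 2.8
ee_pos: [0.5314, 0.0587, 0.256]
eef_rot: [0.216, 0.976, 0.0, 0.0]
contact_force: [0.9, 0.2, 0.3]
width: 0.0005
grip_force: 0.0
```

Emit:
{"name": "jog_arm", "arguments": {
  "targets": [0,-38,-31,0,0,0,0,0,-38,-31,0,0,0,0,0,-38,-31,0,0,0,0,0,-38,-31,0,0,0,0,0,0,0,0,0,0,0.186,0,0,0,0,0,0,0.186,0,0,0,0,0,0,0.186,0,0,0,0,0,0,0.186,0,0,0,0,0,0,0.186,0,0,0,0,0,0,0.186,0,0,0,0,0,0,0.186,0,0,0,0,0,0,0.186]
}}

```text
t: 4.3
ee_pos: [0.6164, -0.1162, 0.2558]
eef_rot: [0.822, 0.57, 0.0, -0.0]
contact_force: [1.0, 0.7, 0.0]
width: 0.0003
grip_force: 0.0
```

Emit:
{"name": "jog_arm", "arguments": {
  "targets": [0,0,0,0,0,0,0.186,0,0,0,0,0,0,0.186,0,0,0,0,0,0,0.186,0,0,0,0,0,0,0.186,0,0,0,0,0,0,0.186,0,0,0,0,0,0,0.186,0,0,0,0,0,0,0.186,0,0,0,0,0,0,0]
}}

```text
t: 5.3
ee_pos: [0.6164, -0.1161, 0.2555]
eef_rot: [0.999, -0.04, -0.0, 0.0]
contact_force: [-0.6, 0.0, 0.0]
width: 0.0006
grip_force: 0.0
```

Emit:
{"name": "jog_arm", "arguments": {
  "targets": [0,0,0,29,0,0,0.006,0,0,0,29,0,0,0,0,0,0,29,0,0,0,0,0,0,29,0,0,0,0,0,0,29,0,0,0,0,0,0,0,29,0,0,0,0,0,0,0,0,0,0,0,0,0,0,0,0,0]
}}

```text
invalid input at $.targets: expected a multiple of 7 numbers
```

```bash
python3 - <<'E'
from h import *
print(env.read_state()["ee_pos"],env.read_state()["contact_force"])
t=env.capture("top");s=env.capture("side")
a=cv2.resize(t[120:245,330:480],None,fx=2.6,fy=2.6,interpolation=2);b=cv2.resize(s[170:320,300:450],None,fx=2.6,fy=2.6,interpolation=2)
h=min(a.shape[0],b.shape[0]);cv2.imwrite("pics/p1.png",np.hstack([a[:h],b[:h]])[:,:,::-1])
p=env.read_state()["ee_pos"]-[0,0,.017]
for c in("top","side"):print(c,proj(c,p))
E
```

```text
[ 0.61638513 -0.11612642  0.2555221 ] [-0.61723966  0.04900534  0.04469449]
top [[374.8639999  158.06116752]]
side [[363.65854838 186.65902103]]
```

View pics/p1.png

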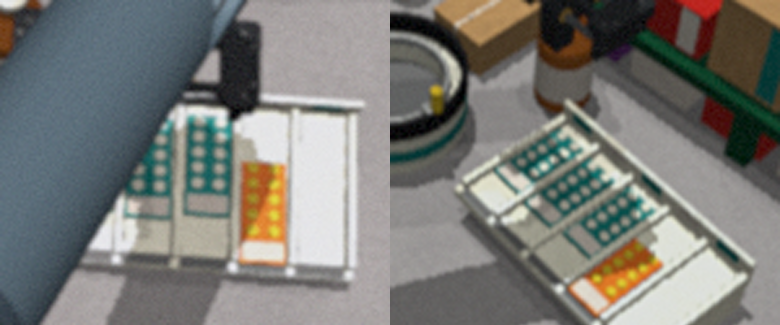

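The descent call was refused because a row was malformed, so the gripper is still high. The top view is partly covered by the arm, while the side view shows all the cards. I'll resend the descent.

Emit:
{"name": "jog_arm", "arguments": {
  "targets": [0,0,0,29,0,0,0.006,0,0,0,29,0,0,0,0,0,0,29,0,0,0,0,0,0,29,0,0,0,0,0,0,29,0,0,0,0,0,0,29,0,0,0,0,0,0,0,0,0,0]
}}

```text
t: 6.28
ee_pos: [0.615, -0.1159, 0.0801]
eef_rot: [0.999, -0.043, -0.002, -0.001]
contact_force: [-0.2, -0.0, 0.0]
width: 0.0004
grip_force: 0.0
```

Emit:
{"name": "jog_arm", "arguments": {
  "targets": [0,0,0,3,0,0,0,0,0,0,3,0,0,0,0,0,0,0,0,0,0,0,0,0,0,0,0,0]
}}

```text
t: 6.78
ee_pos: [0.6166, -0.1164, 0.0762]
eef_rot: [0.999, -0.044, 0.0, -0.0]
contact_force: [-0.5, 0.4, 0.3]
width: 0.0008
grip_force: 0.0
```

```bash
python3 - <<'E'
from h import *
print(env.read_state()["ee_pos"],env.read_state()["contact_force"])
s=env.capture("side")
cv2.imwrite("pics/p2.png",cv2.resize(s[150:300,300:450],None,fx=4,fy=4,interpolation=2)[:,:,::-1])
p=env.read_state()["ee_pos"]-[0,0,.017];print(proj("side",p))
E
```

```text
[ 0.61657742 -0.11640874  0.0761685 ] [-0.53898379  0.38401548  0.27239663]
[[359.96215333 228.79054396]]
```

View pics/p2.png

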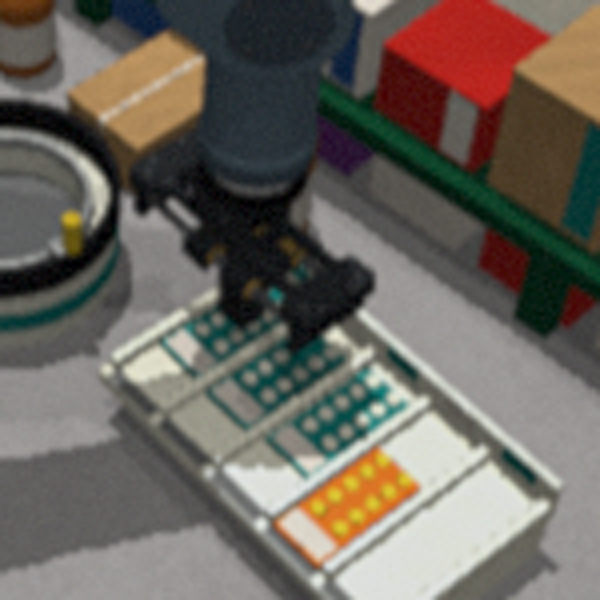

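The fingertips are over card1's rear half, at about crop (240,310). I'll press gently.

Emit:
{"name": "jog_arm", "arguments": {
  "targets": [0,0,0,2,0,0,0,0,0,0,2,0,0,0,0,0,0,0.5,0,0,0,0,0,0,0,0,0,0]
}}

```text
t: 7.32
ee_pos: [0.6164, -0.1164, 0.0725]
eef_rot: [0.999, -0.045, 0.0, -0.001]
contact_force: [-3.8, 2.8, 13.4]
width: 0.0006
grip_force: 6.5
```

Emit:
{"name": "jog_arm", "arguments": {
  "targets": [0,0,0,-0.5,0,0,0,0,0,0,0,0,0,0]
}}

```text
t: 7.58
ee_pos: [0.6164, -0.1164, 0.0725]
eef_rot: [0.999, -0.045, 0.0, -0.0]
contact_force: [-2.0, 0.7, 8.0]
width: 0.0003
grip_force: 4.3
```

Emit:
{"name": "jog_arm", "arguments": {
  "targets": [0,0,0,-0.3,0,0,0,0,-4,0,0,0,0,0,0,-6,0,0,0,0,0,0,-6,0,0,0,0,0,0,-6,0,0,0,0,0]
}}

```text
t: 8.2
ee_pos: [0.5947, -0.1147, 0.0725]
eef_rot: [0.999, -0.045, 0.001, 0.0]
contact_force: [3.4, -0.8, 5.7]
width: 0.0008
grip_force: 2.6
```

```bash
python3 - <<'E'
from h import *
s=env.read_state();print(s["ee_pos"],s["contact_force"])
im=env.capture("side")
for b in blobs(im,"teal",(320,200,445,320),20,3):print(b[0],b[1].round(1),rect("side",b[2],.055))
E
```

```text
[ 0.59473225 -0.11469232  0.07251284] [ 3.4091515  -0.84644194  5.73599883]
27 [442.7 203.5] [ 879.6 -223.6   30.5    9.2   36. ]
34 [324.2 219.5] [571.4 -13.3  58.3  10.   12. ]
52 [347.5 237. ] [ 572.5 -110.7   38.7   25.8   83.5]
136 [370.8 243.2] [ 609.  -170.7   75.5   40.1   -6.9]
182 [386. 253.] [ 610.  -227.2   74.9   40.9   -4. ]
```

Emit:
{"name": "jog_arm", "arguments": {
  "targets": [0,-7,0,0,0,0,0,0,-7,0,0,0,0,0,0,-7,0,0,0,0,0,0,-7,0,0,0,0,0,0,-7,0,0,0,0,0]
}}

```text
t: 8.88
ee_pos: [0.5599, -0.1115, 0.0725]
eef_rot: [0.999, -0.045, 0.001, 0.0]
contact_force: [5.1, -0.1, 6.0]
width: 0.0005
grip_force: 2.8
```

```bash
cat >> h.py <<'E'
def state():
    s=env.read_state();y=np.degrees(2*np.arctan2(s["eef_rot"][1],s["eef_rot"][0]));print("tcp",s["ee_pos"].round(4),"xyaw %.2f"%y,"q",s["eef_rot"].round(3),"F",s["contact_force"].round(1),"w %.4f t %.1f"%(s["width"],s["t"]))
E
python3 - <<'E'
from h import *
state()
im=env.capture("side")
for b in blobs(im,"teal",(320,200,445,320),20,3):print(b[0],b[1].round(1),rect("side",b[2],.055))
cv2.imwrite("pics/p3.png",cv2.resize(im[150:300,280:430],None,fx=4,fy=4,interpolation=2)[:,:,::-1])
E
```

```text
tcp [ 0.5599 -0.1115  0.0725] xyaw -5.11 q [ 0.999 -0.045  0.001  0.   ] F [ 5.1 -0.1  6. ] w 0.0005 t 8.9
28 [442.8 203.7] [ 878.1 -224.6   34.2    9.2   36. ]
29 [323.4 220.7] [563.2 -15.5  41.2   9.6   8.7]
126 [372.8 243. ] [ 606.9 -178.3   75.4   29.1    1.2]
54 [338.2 242.9] [ 536.8 -106.9   39.5   23.1   84.3]
190 [386. 253.] [ 610.3 -226.6   74.4   41.6   -6. ]
```

View pics/p3.png

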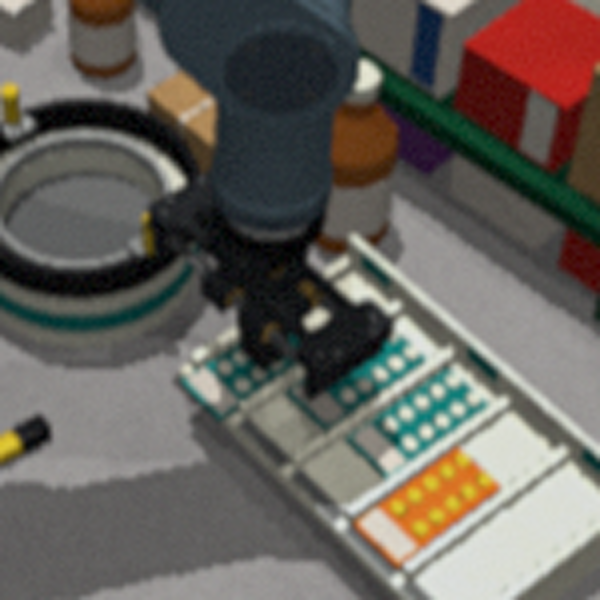

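Card1 follows the fingers, and its front end is now just past the edge. However, the gripper body is passing close to post_b. I'll lift, turn 90° so the narrow side faces the post, and finish the slide.

Emit:
{"name": "jog_arm", "arguments": {
  "targets": [0,0,0,-12,0,0,0,0,0,0,0,0,0,-0.174,0,0,0,0,0,0,-0.174,0,0,0,0,0,0,-0.174,0,0,0,0,0,0,-0.174,0,0,0,0,0,0,-0.174,0,0,0,0,0,0,-0.174,0,0,0,0,0,0,-0.174,0,0,0,0,0,0,-0.174,0,0,0,0,0,0,-0.178,0,0,0,0,0,0,0,0,0,0,9,0,0,0]
}}

```text
t: 10.42
ee_pos: [0.5595, -0.1114, 0.0751]
eef_rot: [0.739, 0.673, 0.0, 0.0]
contact_force: [-0.8, 1.2, -0.6]
width: 0.0003
grip_force: 0.0
```

Emit:
{"name": "jog_arm", "arguments": {
  "targets": [0,0,0,2.5,0,0,0,0,0,0,0.4,0,0,0,0,0,0,0,0,0,0,0,0,0,0,0,0,0]
}}

```text
t: 10.92
ee_pos: [0.5587, -0.1111, 0.0725]
eef_rot: [0.739, 0.674, -0.001, -0.001]
contact_force: [-4.5, 0.5, 12.1]
width: 0.0004
grip_force: 5.9
```

Emit:
{"name": "jog_arm", "arguments": {
  "targets": [0,0,0,-0.6,0,0,0,0,0,-6,0,0,0,0,0,0,-6,0,0,0,0,0,0,-6,0,0,0,0,0,0,-6,0,0,0,0,0,0,-6,0,0,0,0,0,0,0,0,0,0,0]
}}

```text
t: 11.8
ee_pos: [0.5291, -0.1086, 0.0727]
eef_rot: [0.738, 0.675, -0.0, -0.0]
contact_force: [-0.3, -0.6, 0.9]
width: 0.0001
grip_force: 0.0
```

```bash
python3 - <<'E'
from h import *
state()
im=env.capture("side")
for b in blobs(im,"teal",(320,200,445,320),20,3):print(b[0],b[1].round(1),rect("side",b[2],.055))
cv2.imwrite("pics/p4.png",cv2.resize(im[170:300,280:410],None,fx=4,fy=4,interpolation=2)[:,:,::-1])
E
```

```text
tcp [ 0.5291 -0.1086  0.0727] xyaw 84.83 q [ 0.738  0.675 -0.    -0.   ] F [-0.3 -0.6  0.9] w 0.0001 t 11.8
28 [442.8 203.7] [ 878.1 -224.6   34.2    9.2   36. ]
183 [370.7 241.8] [ 608.2 -169.5   74.8   41.7   -5.3]
70 [349.1 237.7] [ 572.1 -115.7   40.4   37.2   61.2]
188 [385.9 253.1] [ 610.2 -226.7   74.7   41.3   -5.3]
```

View pics/p4.png

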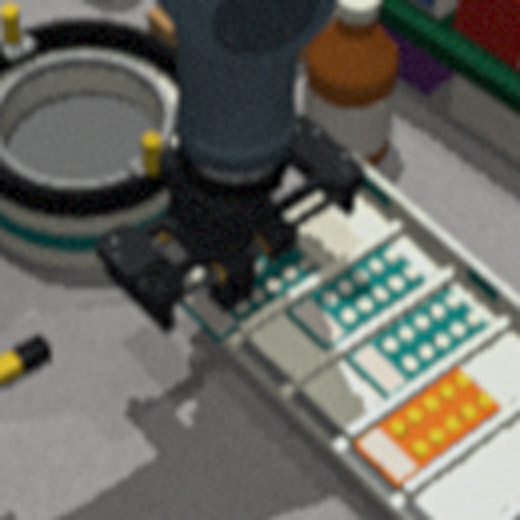

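Most of the last drag slipped because the press was too light; the front corner moved only about 8 mm. I'll re-press further back and harder.

Emit:
{"name": "jog_arm", "arguments": {
  "targets": [0,0,0,-8,0,0,0,0,0,20,0,0,0,0,0,0,18,0,0,0,0,0,0,0,6,0,0,0,0,0,0,2.6,0,0,0,0,0,0,0,0,0,0,0,0,0,0,0,0,0]
}}

```text
t: 12.72
ee_pos: [0.5669, -0.112, 0.0725]
eef_rot: [0.738, 0.674, 0.0, -0.0]
contact_force: [-0.2, 0.6, 5.0]
width: 0.0006
grip_force: 2.6
```

Emit:
{"name": "jog_arm", "arguments": {
  "targets": [0,0,0,0.3,0,0,0,0,0,-4,0,0,0,0,0,0,-5,0,0,0,0,0,0,-5,0,0,0,0]
}}

```text
t: 13.22
ee_pos: [0.5543, -0.1111, 0.0725]
eef_rot: [0.738, 0.675, 0.001, 0.001]
contact_force: [3.1, -0.4, 6.0]
width: 0.0007
grip_force: 2.7
```

Emit:
{"name": "jog_arm", "arguments": {
  "targets": [0,0,-5,0.1,0,0,0,0,0,-5,0.1,0,0,0,0,0,-4,0,0,0,0]
}}

```text
t: 13.6
ee_pos: [0.5408, -0.1099, 0.0725]
eef_rot: [0.738, 0.675, 0.001, 0.001]
contact_force: [4.8, -0.0, 5.6]
width: 0.0002
grip_force: 3.1
```

```bash
python3 - <<'E'
from h import *
state()
im=env.capture("side")
cv2.imwrite("pics/p5.png",cv2.resize(im[200:270,310:400],None,fx=6,fy=6,interpolation=2)[:,:,::-1])
for o in(10,20,30,40,50):
  a=np.radians(-5);c=[]
  for lat in(-.0375,-.0815):
    L=.515-o/1000;c.append(proj("side",[L*np.cos(a)-lat*np.sin(a),L*np.sin(a)+lat*np.cos(a),.055])[0].round(1))
  print(o,c)
E
```

```text
tcp [ 0.5408 -0.1099  0.0725] xyaw 84.84 q [0.738 0.675 0.001 0.001] F [ 4.8 -0.   5.6] w 0.0002 t 13.6
10 [array([323.5, 244.7]), array([333.2, 254.3])]
20 [array([320.8, 246.4]), array([330.5, 256.2])]
30 [array([318.1, 248.2]), array([327.7, 258. ])]
40 [array([315.3, 249.9]), array([325. , 259.8])]
50 [array([312.6, 251.7]), array([322.2, 261.7])]
```

View pics/p5.png

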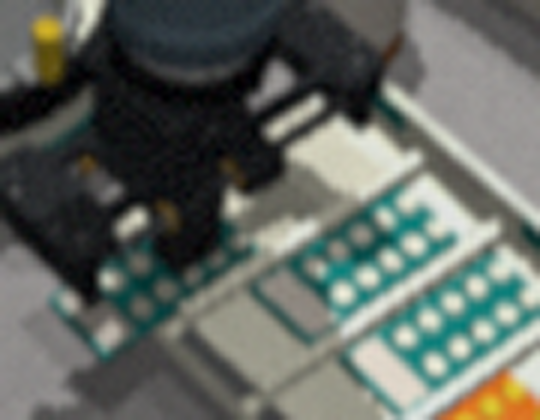

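The card now overhangs about 33 mm, with its front corners at about px (319,250) and (327,259). I'll drag 8 mm more, then lift, back off and turn for the grip.

Emit:
{"name": "jog_arm", "arguments": {
  "targets": [0,0,-4,0.1,0,0,0,0,0,-4,0.1,0,0,0,0,0,0,-10,0,0,0,0,0,0,-30,0,0,0,0,0,-24,0,0,0,0,0.68,0,-24,0,0,0,0]
}}

```text
t: 14.4
ee_pos: [0.482, -0.1043, 0.1115]
eef_rot: [0.738, 0.675, -0.001, -0.001]
contact_force: [-0.1, -0.4, 0.5]
width: 0.0085
grip_force: 0.0
```

Emit:
{"name": "jog_arm", "arguments": {
  "targets": [0.68,0,0,0,0,0,0.174,0.68,0,0,0,0,0,0.174,0.68,0,0,0,0,0,0.174,0.68,0,0,0,0,0,0.174,0.68,0,0,0,0,0,0.174,0.68,0,0,0,0,0,0.174,0.68,0,0,0,0,0,0.174,0.68,0,0,0,0,0,0.174,0.68,0,0,0,0,0,0.177,0.68,0,0,0,0,0,0]
}}

```text
t: 15.65
ee_pos: [0.4827, -0.1042, 0.1111]
eef_rot: [0.999, -0.043, -0.001, -0.0]
contact_force: [-0.6, 0.4, -0.5]
width: 0.0598
grip_force: 0.0
```

```bash
python3 - <<'E'
from h import *
state()
im=env.capture("side");t=env.capture("top")
for n,i in(("side",im),("top",t)):
  for b in blobs(i,"teal",(300,140,445,320),20,3):print(n,b[0],b[1].round(1),rect(n,b[2],.055))
cv2.imwrite("pics/p6.png",np.hstack([cv2.resize(im[200:280,300:370],None,fx=5,fy=5,interpolation=2),cv2.resize(t[150:230,330:400],None,fx=5,fy=5,interpolation=2)])[:,:,::-1])
E
```

```text
tcp [ 0.4827 -0.1042  0.1111] xyaw -4.96 q [ 0.999 -0.043 -0.001 -0.   ] F [-0.6  0.4 -0.5] w 0.0598 t 15.7
side 110 [350.6 143.9] [874.1 172.   54.6  43.2  44.4]
side 76 [364.4 148.8] [892.1 125.3  98.8  24.5  38.3]
side 41 [443.  201.4] [ 892.4 -214.3   69.5    9.2   36. ]
side 41 [305.  229.9] [498.7  -3.5  33.4  13.4 -29.4]
side 180 [370.8 241.7] [ 609.  -169.3   75.6   41.8   -6. ]
side 192 [385.8 253.1] [ 610.2 -226.7   74.6   41.3   -5.5]
side 26 [327.9 252.1] [ 492.3 -107.6   41.8   11.    78.4]
top 244 [410.7 177.5] [ 613.5 -228.7   72.5   43.1   -3.7]
```

View pics/p6.png

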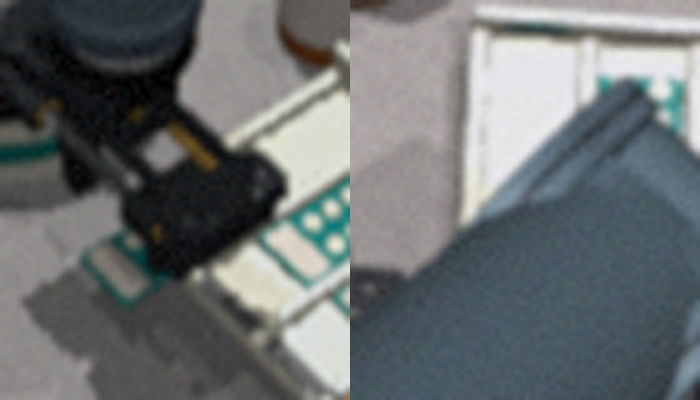

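The card overhangs about 42 mm and the gripper is over the overhang. I'll descend and grip.

Emit:
{"name": "jog_arm", "arguments": {
  "targets": [0.68,0,1,16,0,0,0,0.68,0,0,16,0,0,0,0.68,0,0,16.5,0,0,0,0.68,0,0,0,0,0,0,0.68,0,0,0,0,0,0]
}}

```text
t: 16.38
ee_pos: [0.4838, -0.1058, 0.0629]
eef_rot: [0.999, -0.044, -0.0, 0.0]
contact_force: [-0.1, 0.4, 0.3]
width: 0.0601
grip_force: 0.0
```

Emit:
{"name": "jog_arm", "arguments": {
  "targets": [0,0,0,0,0,0,0,0,0,0,0,0,0,0,0,0,0,0,0,0,0,0,0,0,0,0,0,0,0,0,0,0,0,0,0],
  "squeeze": 20
}}

```text
t: 17.0
ee_pos: [0.484, -0.1055, 0.0631]
eef_rot: [0.999, -0.044, 0.0, 0.0]
contact_force: [-0.5, 0.5, 1.9]
width: 0.0435
grip_force: 20.0
```

Emit:
{"name": "jog_arm", "arguments": {
  "targets": [0,0,0,-5,0,0,0,0,0,0,-15,0,0,0,0,0,0,-30,0,0,0,0,0,0,-30,0,0,0,0,0,0,-30,0,0,0,0,0,0,-30,0,0,0]
}}

```text
t: 17.75
ee_pos: [0.4834, -0.1056, 0.2046]
eef_rot: [0.999, -0.044, 0.0, -0.0]
contact_force: [-0.2, -0.4, -0.2]
width: 0.0434
grip_force: 20.0
```

Emit:
{"name": "jog_arm", "arguments": {
  "targets": [0,0,0,0,0,0,-0.176,0,0,0,0,0,0,-0.176,0,0,0,0,0,0,-0.176,0,0,0,0,0,0,-0.176,0,0,0,0,0,0,-0.176,0,0,0,0,0,0,-0.176,0,0,0,0,0,0,-0.176,0,0,0,0,0,0,-0.176,0,0,0,0,0,0,-0.176,0,0,0,0,0,0,0]
}}

```text
t: 19.0
ee_pos: [0.4835, -0.1059, 0.2036]
eef_rot: [0.734, 0.679, 0.0, 0.0]
contact_force: [-0.1, 0.4, -1.1]
width: 0.0433
grip_force: 20.0
```

Emit:
{"name": "jog_arm", "arguments": {
  "targets": [0,28,10.8,0,0,0,0,0,28,10.8,0,0,0,0,0,28,10.8,0,0,0,0,0,28,10.8,0,0,0,0,0,28,10.8,0,0,0,0,0,28,10.8,0,0,0,0,0,0,0,0,0,0,0]
}}

```text
t: 19.88
ee_pos: [0.5615, 0.0596, 0.203]
eef_rot: [0.733, 0.68, 0.0, 0.0]
contact_force: [0.4, -1.2, -0.2]
width: 0.0439
grip_force: 20.0
```

```bash
python3 - <<'E'
from h import *
state()
im=env.capture("side");t=env.capture("top")
cv2.imwrite("pics/p7.png",np.hstack([cv2.resize(im[110:250,240:370],None,fx=3,fy=3,interpolation=2),cv2.resize(t[110:250,230:360],None,fx=3,fy=3,interpolation=2)])[:,:,::-1])
E
```

```text
tcp [0.5615 0.0596 0.203 ] xyaw 85.73 q [0.733 0.68  0.    0.   ] F [ 0.4 -1.2 -0.2] w 0.0439 t 19.9
```

View pics/p7.png

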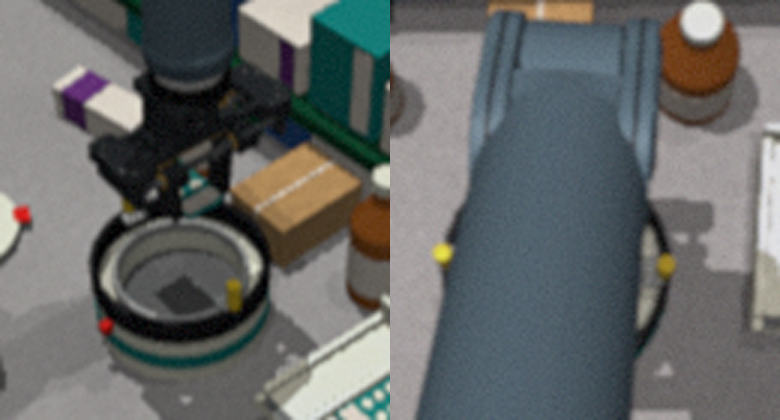

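Card1 is held level above the canister and both posts are clear. I'll lower it in.

Emit:
{"name": "jog_arm", "arguments": {
  "targets": [0,0,0,25,0,0,0,0,0,0,25,0,0,0,0,0,0,25,0,0,0,0,0,0,25,0,0,0,0,0,0,20,0,0,0,0,0,0,12,0,0,0,0,0,0,0,0,0,0]
}}

```text
t: 20.85
ee_pos: [0.5606, 0.0567, 0.0705]
eef_rot: [0.733, 0.68, -0.001, -0.0]
contact_force: [-0.5, -0.3, -0.8]
width: 0.0434
grip_force: 20.0
```

Emit:
{"name": "jog_arm", "arguments": {
  "targets": [0,0,0,6,0,0,0,0,0,0,6,0,0,0,0,0,0,2,0,0,0,0,0,0,0,0,0,0]
}}

```text
t: 21.35
ee_pos: [0.5609, 0.0572, 0.0569]
eef_rot: [0.733, 0.68, -0.0, -0.0]
contact_force: [-0.2, 0.1, -0.2]
width: 0.0435
grip_force: 20.0
```

Emit:
{"name": "jog_arm", "arguments": {
  "targets": [0,0,0,2.5,0,0,0,0,0,0,0,0,0,0,0.6,0,0,0,0,0,0,0.6,0,0,0,0,0,0,0.6,0,0,0,0,0,0,0.6,0,0,-10,0,0,0,0.6,0,0,-28,0,0,0,0.6,0,0,-28,0,0,0,0.6,0,0,-28,0,0,0,0.6,0,0,-28,0,0,0,0,0,0,-28,0,0,0,0,0,0,0,0,0,0],
  "squeeze": 10
}}

```text
t: 22.85
ee_pos: [0.5624, 0.0571, 0.2069]
eef_rot: [0.733, 0.68, 0.002, 0.001]
contact_force: [0.4, 0.3, 0.6]
width: 0.0348
grip_force: 0.0
```

```bash
python3 - <<'E'
from h import *
state()
im=env.capture("side")
for c in("teal",):
  for b in blobs(im,c,(255,160,345,245),10,3):print(b[0],b[1].round(1),rect("side",b[2],.04))
for b in blobs(im,"yellow",(255,160,345,245),3):print(b[0],b[1],ray("side",b[1],.117))
print([(d["location"],d["score"]) for d in env.search_frame("card1","side")])
E
```

```text
tcp [0.5624 0.0571 0.2069] xyaw 85.69 q [0.733 0.68  0.002 0.001] F [0.4 0.3 0.6] w 0.0348 t 22.9
158 [298.4 203.7] [563.8 102.   78.8  45.8  84.6]
184 [303.8 226.7] [521.7  22.4 166.   57.5 -29.4]
15 [317.53333333 204.86666667] [[0.55621819 0.00246248 0.117     ]]
[([0.5965, -0.1695, 0.0566], 0.91), ([0.5976, -0.2249, 0.0565], 0.87), ([0.5592, 0.093, 0.0442], 0.74)]
```

Card1 lies in the canister near (0.56, 0.09). Now card2.

Emit:
{"name": "jog_arm", "arguments": {
  "targets": [0,-31.8,10.6,0,0,0,0.013,0,-31.8,10.6,0,0,0,0,0,-31.8,10.6,0,0,0,0,0,-31.8,10.6,0,0,0,0,0,-31.8,10.6,0,0,0,0,0,-31.8,10.6,0,0,0,0,0,-31.8,10.6,0,0,0,0,0,0,0,0,0,0,0]
}}

```text
t: 23.95
ee_pos: [0.6147, -0.1744, 0.2032]
eef_rot: [0.739, 0.674, -0.001, -0.0]
contact_force: [-0.2, -0.5, 0.6]
width: 0.0003
grip_force: 0.0
```

Emit:
{"name": "jog_arm", "arguments": {
  "targets": [0,0,0,25,0,0,0,0,0,0,25,0,0,0,0,0,0,25,0,0,0,0,0,0,25,0,0,0,0,0,0,25,0,0,0,0,0,0,4,0,0,0,0,0,0,0,0,0,0,0,0,0,0,0,0,0]
}}

```text
t: 24.95
ee_pos: [0.6164, -0.171, 0.0765]
eef_rot: [0.737, 0.675, 0.0, 0.001]
contact_force: [-0.6, -0.3, 0.9]
width: 0.0002
grip_force: 0.0
```

Emit:
{"name": "jog_arm", "arguments": {
  "targets": [0,0,0,3,0,0,0,0,0,0,1,0,0,0,0,0,0,0,0,0,0,0,0,0,0,0,0,0]
}}

```text
t: 25.45
ee_pos: [0.6162, -0.171, 0.0725]
eef_rot: [0.738, 0.675, 0.0, 0.0]
contact_force: [-2.6, 0.2, 7.3]
width: 0.0006
grip_force: 3.6
```

Emit:
{"name": "jog_arm", "arguments": {
  "targets": [0,0,-4,0,0,0,0,0,0,-5,0,0,0,0,0,0,-5,0,0,0,0,0,0,-5,0,0,0,0,0,0,-5,0,0,0,0]
}}

```text
t: 26.08
ee_pos: [0.5933, -0.1693, 0.0725]
eef_rot: [0.737, 0.675, 0.001, 0.002]
contact_force: [3.9, -0.0, 5.0]
width: 0.0004
grip_force: 2.8
```

```bash
python3 - <<'E'
from h import *
state()
im=env.capture("side")
for b in blobs(im,"teal",(335,215,445,320),20,3):print(b[0],b[1].round(1),rect("side",b[2],.055))
E
```

```text
tcp [ 0.5933 -0.1693  0.0725] xyaw 84.96 q [0.737 0.675 0.001 0.002] F [ 3.9 -0.   5. ] w 0.0004 t 26.1
98 [366.  248.6] [ 585.3 -171.2   74.4   33.    -6. ]
183 [385.8 253.4] [ 610.1 -227.2   74.7   40.4   -5. ]
```

Emit:
{"name": "jog_arm", "arguments": {
  "targets": [0,0,-5,0.1,0,0,0,0,0,-5,0,0,0,0,0,0,-5,0.1,0,0,0,0,0,-5,0,0,0,0,0,0,-5,0.1,0,0,0,0,0,-5,0,0,0,0]
}}

```text
t: 26.88
ee_pos: [0.564, -0.1668, 0.0725]
eef_rot: [0.737, 0.675, 0.001, 0.002]
contact_force: [4.1, -0.8, 7.5]
width: 0.0007
grip_force: 3.4
```

Emit:
{"name": "jog_arm", "arguments": {
  "targets": [0,0,-5,0,0,0,0,0,0,-5,0,0,0,0,0,0,-5,0,0,0,0,0,0,-5,0,0,0,0]
}}

```text
t: 27.38
ee_pos: [0.5442, -0.1651, 0.0725]
eef_rot: [0.738, 0.675, 0.001, 0.002]
contact_force: [4.7, -0.4, 8.0]
width: 0.0002
grip_force: 3.5
```

```bash
python3 - <<'E'
from h import *
state()
im=env.capture("side")
for b in blobs(im,"teal",(320,215,445,320),20,3):print(b[0],b[1].round(1),rect("side",b[2],.055))
E
```

```text
tcp [ 0.5442 -0.1651  0.0725] xyaw 84.96 q [0.738 0.675 0.001 0.002] F [ 4.7 -0.4  8. ] w 0.0002 t 27.4
31 [323.7 220.3] [565.7 -15.1  46.2   9.6   8.7]
181 [386.1 253.2] [ 610.1 -227.1   74.6   40.4   -5.3]
108 [352.9 257.9] [ 534.4 -168.    75.7   34.2   -2.9]
```

Emit:
{"name": "jog_arm", "arguments": {
  "targets": [0,0,-5,0,0,0,0,0,0,-5,0,0,0,0,0,0,-4,0,0,0,0,0,0,0,-10,0,0,0,0,0,0,-30,0,0,0,0,0,-26,0,0,0,0,0.68,0,-26,0,0,0,0]
}}

```text
t: 28.3
ee_pos: [0.4749, -0.1584, 0.1113]
eef_rot: [0.737, 0.675, -0.0, -0.001]
contact_force: [-0.8, 0.1, -0.7]
width: 0.0087
grip_force: 0.0
```

Emit:
{"name": "jog_arm", "arguments": {
  "targets": [0.68,0,0,0,0,0,0.174,0.68,0,0,0,0,0,0.174,0.68,0,0,0,0,0,0.174,0.68,0,0,0,0,0,0.174,0.68,0,0,0,0,0,0.174,0.68,0,0,0,0,0,0.174,0.68,0,0,0,0,0,0.174,0.68,0,0,0,0,0,0.174,0.68,0,0,0,0,0,0.177,0.68,0,0,0,0,0,0]
}}

```text
t: 29.55
ee_pos: [0.4755, -0.1583, 0.1109]
eef_rot: [0.999, -0.042, -0.001, -0.0]
contact_force: [1.1, -0.7, 0.5]
width: 0.0596
grip_force: 0.0
```

```bash
python3 - <<'E'
from h import *
state()
im=env.capture("side")
for b in blobs(im,"teal",(315,215,445,320),8,3):print(b[0],b[1].round(1),rect("side",b[2],.055))
for b in blobs(im,"orange",(315,215,445,320),8,3):print(b[0],b[1].round(1),rect("side",b[2],.055))
E
```

```text
tcp [ 0.4755 -0.1583  0.1109] xyaw -4.85 q [ 0.999 -0.042 -0.001 -0.   ] F [ 1.1 -0.7  0.5] w 0.0596 t 29.6
10 [373.5 217.5] [ 681.1 -112.7   24.3    5.    80.7]
12 [400.4 240.9] [ 670.9 -226.4   26.5    2.4   80.5]
190 [386.  253.1] [ 610.3 -227.1   74.3   41.1   -6.3]
19 [337.6 261.4] [ 488.5 -152.    25.2    6.6   85. ]
22 [334.5 269.5] [ 462.1 -160.9   40.1    8.   -85.2]
19 [429.2 266.1] [ 660.1 -338.6   25.6    4.6   80.2]
348 [389.  273.8] [ 562.1 -277.4   73.8   41.9   -5. ]
```

Emit:
{"name": "jog_arm", "arguments": {
  "targets": [0.68,1,2.5,16,0,0,0,0.68,1,0,16,0,0,0,0.68,0,0,16,0,0,0,0.68,0,0,0,0,0,0,0.68,0,0,0,0,0,0]
}}

```text
t: 30.22
ee_pos: [0.478, -0.1616, 0.0631]
eef_rot: [0.999, -0.043, -0.0, 0.0]
contact_force: [-0.5, -0.2, -0.4]
width: 0.0601
grip_force: 0.0
```

Emit:
{"name": "jog_arm", "arguments": {
  "targets": [0,0,0,0,0,0,0,0,0,0,0,0,0,0,0,0,0,0,0,0,0,0,0,0,0,0,0,0,0,0,0,0,0,0,0],
  "squeeze": 20
}}

```text
t: 30.85
ee_pos: [0.4783, -0.1614, 0.0633]
eef_rot: [0.999, -0.043, 0.0, 0.0]
contact_force: [0.2, 0.1, 1.7]
width: 0.0432
grip_force: 20.0
```

Emit:
{"name": "jog_arm", "arguments": {
  "targets": [0,0,0,-5,0,0,0,0,0,0,-15,0,0,0,0,0,0,-30,0,0,0,0,0,0,-30,0,0,0,0,0,0,-30,0,0,0,0,0,0,-30,0,0,0]
}}

```text
t: 31.6
ee_pos: [0.4777, -0.1615, 0.2049]
eef_rot: [0.999, -0.043, 0.0, -0.0]
contact_force: [0.1, -0.2, -0.5]
width: 0.0436
grip_force: 20.0
```

Emit:
{"name": "jog_arm", "arguments": {
  "targets": [0,0,0,0,0,0,-0.176,0,0,0,0,0,0,-0.176,0,0,0,0,0,0,-0.176,0,0,0,0,0,0,-0.176,0,0,0,0,0,0,-0.176,0,0,0,0,0,0,-0.176,0,0,0,0,0,0,-0.176,0,0,0,0,0,0,-0.176,0,0,0,0,0,0,-0.176,0,0,0,0,0,0,0]
}}

```text
t: 32.85
ee_pos: [0.4778, -0.1618, 0.2039]
eef_rot: [0.733, 0.68, 0.0, 0.0]
contact_force: [0.1, -0.7, -0.0]
width: 0.0436
grip_force: 20.0
```

Emit:
{"name": "jog_arm", "arguments": {
  "targets": [0,28,8.1,0,0,0,0,0,28,8.1,0,0,0,0,0,28,8.1,0,0,0,0,0,28,8.1,0,0,0,0,0,28,8.1,0,0,0,0,0,28,8.1,0,0,0,0,0,28,8.1,0,0,0,0,0,28,8.1,0,0,0,0,0,0,0,0,0,0,0]
}}

```text
t: 33.98
ee_pos: [0.5594, 0.0597, 0.2032]
eef_rot: [0.732, 0.681, 0.0, -0.0]
contact_force: [-0.1, -0.7, 0.3]
width: 0.0434
grip_force: 20.0
```

```bash
python3 - <<'E'
from h import *
state()
im=env.capture("side")
for b in blobs(im,"teal",(260,120,345,220),8,3):print(b[0],b[1].round(1),rect("side",b[2],.19))
E
```

```text
tcp [0.5594 0.0597 0.2032] xyaw 85.85 q [ 0.732  0.681  0.    -0.   ] F [-0.1 -0.7  0.3] w 0.0434 t 34.0
17 [284.7 121.7] [684.7 295.6  21.9   9.9  49.4]
39 [343.6 134. ] [787.7 125.5 121.1   3.2  44.4]
31 [303.1 171.1] [570.6  80.4  32.3  19.7  12.3]
8 [306.5 179.1] [557.8  48.8  25.6   2.5  -3. ]
156 [298.5 203.6] [478.5  -4.2  67.7  39.4  84.6]
17 [326.9 216.4] [504.2 -93.2  28.    7.1  19.1]
```

Emit:
{"name": "jog_arm", "arguments": {
  "targets": [0,0,0,25,0,0,0,0,0,0,25,0,0,0,0,0,0,25,0,0,0,0,0,0,25,0,0,0,0,0,0,20,0,0,0,0,0,0,12,0,0,0,0,0,0,0,0,0,0]
}}

```text
t: 34.9
ee_pos: [0.5587, 0.0568, 0.0707]
eef_rot: [0.733, 0.681, -0.001, -0.0]
contact_force: [-0.1, 0.2, 0.8]
width: 0.0435
grip_force: 20.0
```

Emit:
{"name": "jog_arm", "arguments": {
  "targets": [0,0,0,5,0,0,0,0,0,0,4,0,0,0,0,0,0,2,0,0,0,0,0,0,0,0,0,0]
}}

```text
t: 35.4
ee_pos: [0.559, 0.0573, 0.0601]
eef_rot: [0.732, 0.681, 0.0, -0.0]
contact_force: [0.2, -0.0, -0.4]
width: 0.0439
grip_force: 20.0
```

Emit:
{"name": "jog_arm", "arguments": {
  "targets": [0,0,0,0,0,0,0,0.6,0,0,0,0,0,0,0.6,0,0,0,0,0,0,0.6,0,0,0,0,0,0,0.6,0,0,-10,0,0,0,0.6,0,0,-28,0,0,0,0.6,0,0,-28,0,0,0,0.6,0,0,-28,0,0,0,0.6,0,0,-28,0,0,0,0,0,0,-26,0,0,0,0,0,0,0,0,0,0],
  "squeeze": 10
}}

```text
t: 36.78
ee_pos: [0.5603, 0.0573, 0.2104]
eef_rot: [0.732, 0.681, 0.002, 0.001]
contact_force: [-0.4, -0.1, -0.1]
width: 0.0347
grip_force: 0.0
```

Emit:
{"name": "jog_arm", "arguments": {
  "targets": [0,-31.2,9.1,0,0,0,0.015,0,-31.2,9.1,0,0,0,0,0,-31.2,9.1,0,0,0,0,0,-31.2,9.1,0,0,0,0,0,-31.2,9.1,0,0,0,0,0,-31.2,9.1,0,0,0,0,0,-31.2,9.1,0,0,0,0,0,-31.2,9.1,0,0,0,0,0,-31.2,9.1,0,0,0,0,0,0,0,0,0,0,0]
}}

```text
t: 38.02
ee_pos: [0.6153, -0.2327, 0.2073]
eef_rot: [0.739, 0.674, -0.001, 0.0]
contact_force: [-0.1, 0.5, 0.5]
width: 0.0005
grip_force: 0.0
```

```bash
python3 - <<'E'
from h import *
state()
im=env.capture("side");t=env.capture("top")
for n,i in (("side",im),("top",t)):
 for b in blobs(i,"teal",(240,160,345,245),10,3):print(n,b[0],b[1].round(1),rect(n,b[2],.045))
 for b in blobs(i,"yellow",(240,160,345,245),3):print(b[0],b[1],ray(n,b[1],.117))
 for b in blobs(i,"red",(160,160,345,295),3):print("red",b[0],b[1],ray(n,b[1],.013))
 print([(d["location"],d["score"]) for d in env.search_frame("card1",n)])
E
```

```text
tcp [ 0.6153 -0.2327  0.2073] xyaw 84.72 q [ 0.739  0.674 -0.001  0.   ] F [-0.1  0.5  0.5] w 0.0005 t 38.0
side 151 [297. 203.] [561.1 102.7  81.3  48.1  86.7]
side 182 [303.6 226.7] [518.8  19.1 165.2  58.4 -29.7]
24 [282.04166667 174.875     ] [[0.56278759 0.17212066 0.117     ]]
19 [317.42105263 205.10526316] [[0.55533222 0.0020048  0.117     ]]
red 22 [247.09090909 181.09090909] [[0.52033618 0.31918004 0.013     ]]
red 21 [203.0952381 190.0952381] [[0.38720717 0.38833512 0.013     ]]
red 20 [275.05 218.1 ] [[0.48319798 0.12403179 0.013     ]]
[([0.597, -0.2264, 0.0572], 0.87), ([0.5621, 0.0903, 0.0439], 0.85)]
top 378 [279.6 201.5] [564.8 102.8  80.5  46.3  88.8]
top 27 [303.6 203. ] [560.9  41.3  41.2   2.5  -1.1]
top 19 [295.6 236.9] [473.1  61.1  41.    4.5 -76.2]
29 [247.48275862 194.31034483] [[0.56801204 0.17371534 0.117     ]]
34 [321.91176471 197.85294118] [[ 0.55577335 -0.00315534  0.117     ]]
red 36 [197.02777778 221.08333333] [[0.52299873 0.31516063 0.013     ]]
red 22 [283.09090909 239.77272727] [[0.47010514 0.09532292 0.013     ]]
red 46 [167.15217391 274.7826087 ] [[0.38834103 0.38652198 0.013     ]]
[([0.5629, 0.0901, 0.0435], 0.58)]
```

Emit:
{"name": "jog_arm", "arguments": {
  "targets": [0,0,0,25,0,0,0,0,0,0,25,0,0,0,0,0,0,25,0,0,0,0,0,0,25,0,0,0,0,0,0,25,0,0,0,0,0,0,6,0,0,0,0,0,0,0,0,0,0,0,0,0,0,0,0,0]
}}

```text
t: 39.22
ee_pos: [0.6172, -0.2295, 0.0783]
eef_rot: [0.737, 0.675, 0.0, 0.001]
contact_force: [0.8, 0.1, -1.0]
width: 0.0002
grip_force: 0.0
```

Emit:
{"name": "jog_arm", "arguments": {
  "targets": [0,0,0,2.5,0,0,0,0,0,0,1,0,0,0,0,0,0,0,0,0,0,0,0,0,0,0,0,0]
}}

```text
t: 39.72
ee_pos: [0.6164, -0.2295, 0.0737]
eef_rot: [0.738, 0.675, 0.0, 0.0]
contact_force: [-0.6, 0.7, -0.1]
width: 0.0
grip_force: 0.0
```

Emit:
{"name": "jog_arm", "arguments": {
  "targets": [0,0,0,1.2,0,0,0,0,0,0,0.6,0,0,0,0,0,0,0,0,0,0,0,0,0,0,0,0,0]
}}

```text
t: 40.22
ee_pos: [0.6165, -0.2296, 0.0726]
eef_rot: [0.738, 0.675, 0.0, 0.0]
contact_force: [-0.9, 0.8, 5.7]
width: 0.0006
grip_force: 3.1
```

Emit:
{"name": "jog_arm", "arguments": {
  "targets": [0,0,-4,0.2,0,0,0,0,0,-5,0,0,0,0,0,0,-5,0.1,0,0,0,0,0,-5,0,0,0,0,0,0,-5,0,0,0,0,0,0,-5,0,0,0,0,0,0,-5,0,0,0,0]
}}

```text
t: 41.1
ee_pos: [0.5838, -0.227, 0.0725]
eef_rot: [0.737, 0.675, 0.001, 0.002]
contact_force: [4.2, -0.1, 5.4]
width: 0.0006
grip_force: 2.9
```

Emit:
{"name": "jog_arm", "arguments": {
  "targets": [0,0,-5,0.1,0,0,0,0,0,-5,0,0,0,0,0,0,-5,0,0,0,0,0,0,-5,0.1,0,0,0,0,0,-5,0,0,0,0,0,0,-5,0,0,0,0,0,0,-5,0,0,0,0]
}}

```text
t: 41.98
ee_pos: [0.5494, -0.224, 0.0725]
eef_rot: [0.737, 0.675, 0.001, 0.002]
contact_force: [4.7, -0.9, 6.5]
width: 0.0006
grip_force: 3.3
```

```bash
python3 - <<'E'
from h import *
state()
im=env.capture("side")
for c in("teal","orange"):
 for b in blobs(im,c,(320,215,445,320),20,3):print(b[0],b[1].round(1),rect("side",b[2],.055))
E
```

```text
tcp [ 0.5494 -0.224   0.0725] xyaw 84.97 q [0.737 0.675 0.001 0.002] F [ 4.7 -0.9  6.5] w 0.0006 t 42.0
35 [323.8 220.2] [565.6 -14.5  46.5  10.5  12.9]
20 [429.2 266.2] [ 660.1 -338.6   25.6    4.6   80.2]
63 [365.7 270.7] [ 5.198e+02 -2.254e+02  3.740e+01  2.810e+01  2.000e-01]
350 [389.  273.9] [ 560.9 -277.8   75.9   42.    -5. ]
```

Emit:
{"name": "jog_arm", "arguments": {
  "targets": [0,0,-5,0,0,0,0,0,0,-5,0.1,0,0,0,0,0,-5,0,0,0,0,0,0,-5,0,0,0,0,0,0,-4,0,0,0,0,0,0,0,-10,0,0,0,0,0,0,-30,0,0,0,0,0,-26,0,0,0,0,0.68,0,-26,0,0,0,0]
}}

```text
t: 43.15
ee_pos: [0.4705, -0.2164, 0.1114]
eef_rot: [0.737, 0.675, -0.0, -0.001]
contact_force: [-0.2, 0.8, -0.1]
width: 0.0082
grip_force: 0.0
```

Emit:
{"name": "jog_arm", "arguments": {
  "targets": [0.68,0,0,0,0,0,0.174,0.68,0,0,0,0,0,0.174,0.68,0,0,0,0,0,0.174,0.68,0,0,0,0,0,0.174,0.68,0,0,0,0,0,0.174,0.68,0,0,0,0,0,0.174,0.68,0,0,0,0,0,0.174,0.68,0,0,0,0,0,0.174,0.68,0,0,0,0,0,0.177,0.68,0,0,0,0,0,0]
}}

```text
t: 44.4
ee_pos: [0.4711, -0.2164, 0.1109]
eef_rot: [0.999, -0.042, -0.001, -0.0]
contact_force: [0.3, 0.6, -0.7]
width: 0.06
grip_force: 0.0
```

```bash
python3 - <<'E'
from h import *
state()
im=env.capture("side")
for c in("teal","orange"):
 for b in blobs(im,c,(315,215,445,320),8,3):print(b[0],b[1].round(1),rect("side",b[2],.055))
E
```

```text
tcp [ 0.4711 -0.2164  0.1109] xyaw -4.85 q [ 0.999 -0.042 -0.001 -0.   ] F [ 0.3  0.6 -0.7] w 0.0600 t 44.4
52 [321.4 222.1] [556.4 -14.8  64.4  13.7   6.1]
12 [373.8 217.8] [ 681.  -113.6   22.5    5.    80.6]
12 [399.7 240.3] [ 669.9 -224.9   23.8    4.8   80.4]
18 [429.2 266.2] [ 660.1 -338.6   25.6    4.6   80.2]
23 [351.8 274.6] [ 486.7 -210.6   29.     8.6   85.1]
22 [348.4 283.4] [ 457.9 -217.2   42.4    7.8  -85.9]
290 [390.4 274. ] [ 562.1 -277.4   73.8   41.9   -5. ]
```

Emit:
{"name": "jog_arm", "arguments": {
  "targets": [0.68,1,1.5,16,0,0,0,0.68,0,0,16,0,0,0,0.68,0,0,16,0,0,0,0.68,0,0,0,0,0,0,0.68,0,0,0,0,0,0]
}}

```text
t: 45.08
ee_pos: [0.4728, -0.2186, 0.0633]
eef_rot: [0.999, -0.043, -0.0, 0.0]
contact_force: [-0.4, 0.2, 0.3]
width: 0.06
grip_force: 0.0
```

Emit:
{"name": "jog_arm", "arguments": {
  "targets": [0,0,0,0,0,0,0,0,0,0,0,0,0,0,0,0,0,0,0,0,0,0,0,0,0,0,0,0,0,0,0,0,0,0,0],
  "squeeze": 20
}}

```text
t: 45.7
ee_pos: [0.4731, -0.2182, 0.0634]
eef_rot: [0.999, -0.043, 0.0, -0.0]
contact_force: [0.7, 1.1, 1.7]
width: 0.0438
grip_force: 20.0
```

Emit:
{"name": "jog_arm", "arguments": {
  "targets": [0,0,0,-5,0,0,0,0,0,0,-15,0,0,0,0,0,0,-30,0,0,0,0,0,0,-30,0,0,0,0,0,0,-30,0,0,0,0,0,0,-30,0,0,0]
}}

```text
t: 46.45
ee_pos: [0.4725, -0.2187, 0.2051]
eef_rot: [0.999, -0.044, 0.0, 0.0]
contact_force: [0.1, -0.7, 0.6]
width: 0.0437
grip_force: 20.0
```

Emit:
{"name": "jog_arm", "arguments": {
  "targets": [0,0,0,0,0,0,-0.176,0,0,0,0,0,0,-0.176,0,0,0,0,0,0,-0.176,0,0,0,0,0,0,-0.176,0,0,0,0,0,0,-0.176,0,0,0,0,0,0,-0.176,0,0,0,0,0,0,-0.176,0,0,0,0,0,0,-0.176,0,0,0,0,0,0,-0.176,0,0,0,0,0,0,0]
}}

```text
t: 47.7
ee_pos: [0.4726, -0.219, 0.204]
eef_rot: [0.733, 0.68, 0.0, 0.0]
contact_force: [1.0, 0.3, -0.1]
width: 0.0434
grip_force: 20.0
```

Emit:
{"name": "jog_arm", "arguments": {
  "targets": [0,28.2,6.6,0,0,0,0,0,28.2,6.6,0,0,0,0,0,28.2,6.6,0,0,0,0,0,28.2,6.6,0,0,0,0,0,28.2,6.6,0,0,0,0,0,28.2,6.6,0,0,0,0,0,28.2,6.6,0,0,0,0,0,28.2,6.6,0,0,0,0,0,28.2,6.6,0,0,0,0,0,28.2,6.6,0,0,0,0,0,0,0,0,0,0,0,0,0,0,0,0,0,0]
}}

```text
t: 49.2
ee_pos: [0.5589, 0.0568, 0.2034]
eef_rot: [0.733, 0.68, -0.0, 0.0]
contact_force: [0.6, 0.8, -0.3]
width: 0.0436
grip_force: 20.0
```

Emit:
{"name": "jog_arm", "arguments": {
  "targets": [0,0,0,25,0,0,0,0,0,0,25,0,0,0,0,0,0,25,0,0,0,0,0,0,20,0,0,0,0,0,0,0,0,0,0]
}}

```text
t: 49.82
ee_pos: [0.5582, 0.057, 0.1072]
eef_rot: [0.733, 0.68, -0.001, -0.0]
contact_force: [-1.2, -0.2, -0.3]
width: 0.0436
grip_force: 20.0
```

```bash
python3 - <<'E'
from h import *
state()
im=env.capture("side")
for b in blobs(im,"teal",(260,120,345,240),8,3):print(b[0],b[1].round(1),rect("side",b[2],.09))
E
```

```text
tcp [0.5582 0.057  0.1072] xyaw 85.72 q [ 0.733  0.68  -0.001 -0.   ] F [-1.2 -0.2 -0.3] w 0.0436 t 49.8
42 [342.8 139.1] [848.4 193.  108.8  20.7  44.4]
12 [293.8 134.3] [740.6 322.6  27.4  10.6  48.6]
14 [306.5 192.8] [582.   81.1  21.4   7.5  83.2]
68 [300.6 207. ] [536.7  56.8  49.3  46.6  88.1]
187 [303.9 226.8] [496.  -10.1 156.1  55.6 -29.4]
```

Emit:
{"name": "jog_arm", "arguments": {
  "targets": [0,0,0,15,0,0,0,0,0,0,15,0,0,0,0,0,0,10,0,0,0,0,0,0,2,0,0,0,0,0,0,0,0,0,0,0,0,0,0,0,0,0,0.6,0,0,0,0,0,0,0.6,0,0,0,0,0,0,0.6,0,0,0,0,0,0,0.6,0,0,-10,0,0,0,0.6,0,0,-28,0,0,0,0.6,0,0,-28,0,0,0]
}}

```text
t: 51.38
ee_pos: [0.5592, 0.058, 0.1335]
eef_rot: [0.733, 0.681, -0.0, 0.0]
contact_force: [0.6, 0.1, 0.0]
width: 0.053
grip_force: 0.0
```

Emit:
{"name": "jog_arm", "arguments": {
  "targets": [0.6,0,0,-30,0,0,0,0.6,0,0,-40,0,0,0,0.6,0,0,-30,0,0,0,0.6,50,0,0,0,0,0,0.6,50,0,0,0,0,0,0.6,40,0,0,0,0,0,0.6,40,0,0,0,0,0,0.6,0,0,0,0,0,0]
}}

```text
t: 52.38
ee_pos: [0.5716, 0.2419, 0.2324]
eef_rot: [0.73, 0.683, 0.001, -0.001]
contact_force: [0.9, -1.1, 0.0]
width: 0.0531
grip_force: 0.0
```

```bash
python3 - <<'E'
from h import *
state()
im=env.capture("side");t=env.capture("top")
for n,i,z in (("side",im,.05),("top",t,.05)):
 for b in blobs(i,"teal",(240,160,345,245),10,3):print(n,b[0],b[1].round(1),rect(n,b[2],z))
 for b in blobs(i,"yellow",(240,160,345,245),3):print(b[0],b[1],ray(n,b[1],.117))
 for b in blobs(i,"red",(140,160,345,295),3):print("red",b[0],b[1],ray(n,b[1],.013))
 for b in blobs(i,"teal",(145,165,225,290) if n=="top" else (195,165,255,210),10,3):print("lid",b[0],b[1],rect(n,b[2],.048))
cv2.imwrite("pics/p8.png",np.hstack([cv2.resize(im[150:250,190:350],None,fx=2.4,fy=2.4,interpolation=2),cv2.resize(t[150:290,150:350],None,fx=2,fy=2,interpolation=2)[:240]])[:,:,::-1])
E
```

```text
tcp [0.5716 0.2419 0.2324] xyaw 86.16 q [ 0.73   0.683  0.001 -0.001] F [ 0.9 -1.1  0. ] w 0.0531 t 52.4
side 182 [296.3 202.1] [559.5  98.2  89.6  50.3  86.7]
side 185 [303.6 226.7] [516.2  15.9 164.4  58.2 -29.7]
10 [282.  172.8] [[0.56875771 0.17937921 0.117     ]]
18 [317.33333333 205.        ] [[0.55543182 0.00248773 0.117     ]]
red 15 [245.2        188.93333333] [[0.4929529  0.29366585 0.013     ]]
red 22 [199.90909091 197.77272727] [[0.35973706 0.36577872 0.013     ]]
red 17 [274.76470588 218.23529412] [[0.48218395 0.12422776 0.013     ]]
lid 168 [221.56547619 189.17857143] [419.3 316.   68.5  36.4 -27.8]
top 350 [278.8 201.7] [563.8 102.7  80.5  46.1  88.8]
top 39 [303.3 202.9] [560.   43.7  41.    7.5  -1.2]
top 25 [298.1 235.6] [475.6  56.8  54.8   6.  -71.8]
28 [247.25       194.07142857] [[0.56860481 0.17427012 0.117     ]]
33 [321.84848485 197.78787879] [[ 0.55593459 -0.00300878  0.117     ]]
red 43 [204.8372093  231.48837209] [[0.49568813 0.29465637 0.013     ]]
red 20 [283.3  239.85] [[0.46989569 0.09479234 0.013     ]]
```

View pics/p8.png

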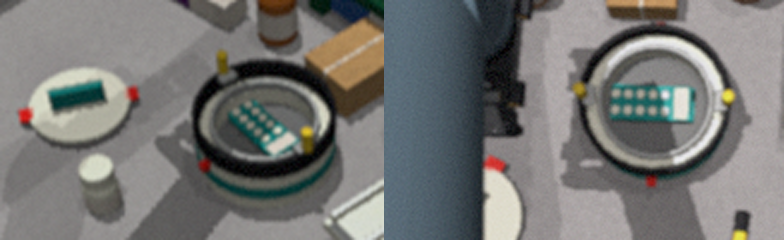

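The three cards are stacked flat in the canister, and no teal remains in the rack. The lid has been knocked about 36 mm towards the robot and pill jar. I re-measured its centre at about (0.427, 0.330) and its yaw at about -28°. Next I'll move over the lid and turn to it.

Emit:
{"name": "jog_arm", "arguments": {
  "targets": [0.5,19.6,-37.5,0,0,0,0,0.5,19.6,-37.5,0,0,0,0,0.5,19.6,-37.5,0,0,0,0,0.5,19.6,-37.5,0,0,0,0,0.5,0,0,0,0,0,-0.164,0.5,0,0,0,0,0,-0.164,0.5,0,0,0,0,0,-0.164,0.5,0,0,0,0,0,-0.164,0.5,0,0,0,0,0,-0.164,0.5,0,0,0,0,0,-0.164,0.5,0,0,0,0,0,-0.164,0.5,0,0,0,0,0,0]
}}

```text
t: 53.98
ee_pos: [0.4292, 0.325, 0.2326]
eef_rot: [0.247, 0.969, -0.0, 0.0]
contact_force: [0.3, 0.6, 0.4]
width: 0.0441
grip_force: 0.0
```

```bash
python3 - <<'E'
from h import *
state()
for n in("side","top"):
 i=env.capture(n)
 for b in blobs(i,"red",(140,165,270,310),3):print(n,"red",b[0],b[1],ray(n,b[1],.013))
 for b in blobs(i,"teal",(140,165,240,310),10,3):print("lid",b[0],b[1],rect(n,b[2],.048))
 print([(d["location"],d["score"]) for d in env.search_frame("lid",n)])
E
```

```text
tcp [0.4292 0.325  0.2326] xyaw 151.36 q [ 0.247  0.969 -0.     0.   ] F [0.3 0.6 0.4] w 0.0441 t 54.0
side red 17 [245.29411765 188.76470588] [[0.4936625  0.29407976 0.013     ]]
side red 23 [200.         197.82608696] [[0.35982041 0.3653624  0.013     ]]
lid 163 [221.57055215 189.35582822] [419.8 316.1  69.2  36.3 -27.2]
[([0.424, 0.3214, 0.0167], 0.98)]
top red 40 [205.125 231.575] [[0.49544944 0.29391958 0.013     ]]
top red 54 [176.38888889 285.38888889] [[0.36157454 0.36262862 0.013     ]]
[([0.416, 0.3015, 0.0137], 0.59)]
```

Emit:
{"name": "jog_arm", "arguments": {
  "targets": [0.5,3.2,2.8,26,0,0,-0.018,0.5,0,0,26,0,0,0,0.5,0,0,26,0,0,0,0.5,0,0,26,0,0,0,0.5,0,0,26,0,0,0,0.5,0,0,20,0,0,0,0.5,0,0,15,0,0,0,0.5,0,0,10,0,0,0,0.5,0,0,10,0,0,0,0.5,0,0,6,0,0,0,0.5,0,0,0,0,0,0]
}}

```text
t: 55.55
ee_pos: [0.4269, 0.3306, 0.041]
eef_rot: [0.237, 0.972, -0.0, -0.0]
contact_force: [0.1, -0.1, 0.8]
width: 0.0442
grip_force: 0.0
```

Emit:
{"name": "jog_arm", "arguments": {
  "targets": [0.5,0,0,3,0,0,0,0,0,0,0,0,0,0,0,0,0,0,0,0,0,0,0,0,0,0,0,0,0,0,0,0,0,0,0,0,0,0,0,0,0,0],
  "squeeze": 40
}}

```text
t: 56.3
ee_pos: [0.4268, 0.3304, 0.0383]
eef_rot: [0.237, 0.972, -0.0, -0.0]
contact_force: [-1.6, -2.2, 3.4]
width: 0.0136
grip_force: 40.0
```

Emit:
{"name": "jog_arm", "arguments": {
  "targets": [0,0,0,-5,0,0,0,0,0,0,-15,0,0,0,0,0,0,-25,0,0,0,0,0,0,-25,0,0,0,0,0,0,-25,0,0,0,0,0,0,-25,0,0,0,0,0,0,-25,0,0,0,0,0,0,-25,0,0,0,0,0,0,-15,0,0,0,0,0,0,0,0,0,0]
}}

```text
t: 57.55
ee_pos: [0.4274, 0.3311, 0.2243]
eef_rot: [0.237, 0.972, 0.001, 0.001]
contact_force: [-0.2, 0.1, -2.8]
width: 0.0135
grip_force: 40.0
```

```bash
python3 - <<'E'
from h import *
state()
th=np.linspace(0,2*np.pi,180)
def ann(g,c,x,y,rs,z):
    v=[]
    for r in rs:
        p=proj(c,np.c_[x+r*np.cos(th),y+r*np.sin(th),np.full(180,z)]).astype(np.float32)
        v.append(cv2.remap(g,p[None,:,0],p[None,:,1],cv2.INTER_LINEAR).mean())
    return np.mean(v)
for c in("top","side"):
    g=cv2.imread(f"pics/{c}0.png",0).astype(np.float32)
    best=min((ann(g,c,x,y,(.088,.090,.092),.092)-.5*ann(g,c,x,y,(.098,),.092)-ann(g,c,x,y,(.070,.0685),.075),x,y) for x in np.arange(.548,.578,.001) for y in np.arange(.072,.102,.001))
    b2=max((ann(g,c,x,y,(.0675,.0705),.075)-ann(g,c,x,y,(.063,),.075),x,y) for x in np.arange(.548,.578,.001) for y in np.arange(.072,.102,.001))
    b3=min((ann(g,c,x,y,(.088,.090,.092),.092),x,y) for x in np.arange(.548,.578,.001) for y in np.arange(.072,.102,.001))
    print(c,best,b2,b3)
E
```

```text
tcp [0.4274 0.3311 0.2243] xyaw 152.63 q [0.237 0.972 0.001 0.001] F [-0.2  0.1 -2.8] w 0.0135 t 57.5Traceback (most recent call last):
  File "<stdin>", line 12, in <module>
  File "<stdin>", line 12, in <genexpr>
  File "<stdin>", line 7, in ann
  File "h.py", line 9, in proj
    k=env.calibration(c);K=np.array(k["intrinsics"]);T=np.array(k["extrinsics"])
ValueError: time passes only in moves, steps and waits
```

```bash
sed -i 's/env.calibration(c)/cal(c)/; 2a from functools import lru_cache\ncal=lru_cache(env.calibration)' h.py; python3 - <<'E'
from h import *
th=np.linspace(0,2*np.pi,120)
def ann(g,c,x,y,rs,z):
    v=[]
    for r in rs:
        p=proj(c,np.c_[x+r*np.cos(th),y+r*np.sin(th),np.full(120,z)]).astype(np.float32)
        v.append(cv2.remap(g,p[None,:,0],p[None,:,1],cv2.INTER_LINEAR).mean())
    return np.mean(v)
for c in("top","side"):
    g=cv2.imread(f"pics/{c}0.png",0).astype(np.float32)
    G=[(x,y) for x in np.arange(.552,.574,.001) for y in np.arange(.076,.098,.001)]
    print(c,min((ann(g,c,x,y,(.088,.090,.092),.092),x,y) for x,y in G),max((ann(g,c,x,y,(.0675,.0705),.075)-ann(g,c,x,y,(.063,),.075),x,y) for x,y in G))
E
```

```text
top (np.float32(46.242283), np.float64(0.557), np.float64(0.084)) (np.float32(58.685997), np.float64(0.562), np.float64(0.08600000000000001))
side (np.float32(20.000132), np.float64(0.552), np.float64(0.077)) (np.float32(33.474236), np.float64(0.56), np.float64(0.08700000000000001))
```

Emit:
{"name": "jog_arm", "arguments": {
  "targets": [0,0,0,0,0,0,-0.101,0,0,0,0,0,0,-0.101,0,0,0,0,0,0,-0.101,0,0,0,0,0,0,-0.101,0,0,0,0,0,0,0]
}}

```text
t: 58.18
ee_pos: [0.4265, 0.3303, 0.2222]
eef_rot: [0.037, 0.999, -0.001, -0.001]
contact_force: [-0.0, -0.1, -2.6]
width: 0.0139
grip_force: 40.0
```

Emit:
{"name": "jog_arm", "arguments": {
  "targets": [0,-15.1,-23.4,0,0,0,0,0,-15.1,-23.4,0,0,0,0,0,-15.1,-23.4,0,0,0,0,0,-15.1,-23.4,0,0,0,0,0,-15.1,-23.4,0,0,0,0,0,-15.1,-23.4,0,0,0,0,0,-15.1,-23.4,0,0,0,0,0,-15.1,-23.4,0,0,0,0,0,-15.1,-23.4,0,0,0,0,0,-15.1,-23.4,0,0,0,0,0,0,0,0,0,0,0,0,0,0,0,0,0,0]
}}

```text
t: 59.68
ee_pos: [0.5597, 0.087, 0.2227]
eef_rot: [0.037, 0.999, 0.0, -0.001]
contact_force: [-0.0, 0.1, -2.9]
width: 0.0133
grip_force: 40.0
```

```bash
python3 - <<'E'
from h import *
state()
for n in("side","top"):
 i=env.capture(n);h=env.read_state()["ee_pos"][2]-.0383
 for b in blobs(i,"red",(220,120,360,260),3):print(n,"red",b[0],b[1],ray(n,b[1],h+.013).round(4))
 if n=="side":cv2.imwrite("pics/p9.png",cv2.resize(i[100:240,230:370],None,fx=4,fy=4,interpolation=2)[:,:,::-1])
E
```

```text
tcp [0.5597 0.087  0.2227] xyaw 175.74 q [ 0.037  0.999  0.    -0.001] F [-0.   0.1 -2.9] w 0.0133 t 59.7
side red 31 [277.16129032 182.12903226] [[0.4844 0.092  0.1975]]
side red 21 [275. 218.] [[ 0.3947 -0.0067  0.1975]]
```

View pics/p9.png

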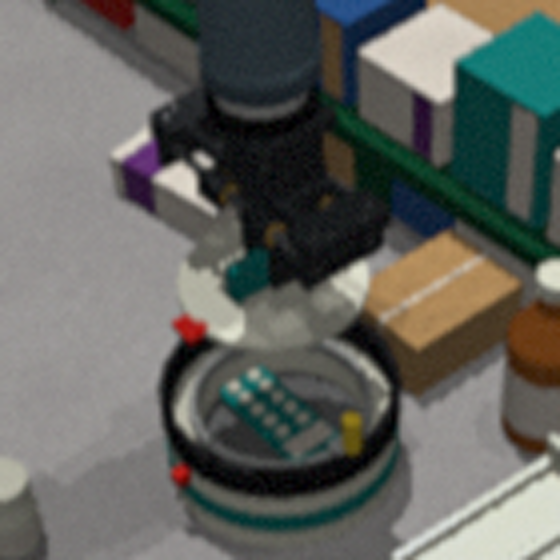

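Emit:
{"name": "jog_arm", "arguments": {
  "targets": [0,-1,-0.5,20,0,0,0,0,0,0,20,0,0,0,0,0,0,20,0,0,0,0,0,0,20,0,0,0,0,0,0,12,0,0,0,0,0,0,6,0,0,0,0,0,0,0,0,0,0,0,0,0,0,0,0,0]
}}

```text
t: 60.78
ee_pos: [0.5618, 0.0858, 0.1259]
eef_rot: [0.037, 0.999, 0.0, 0.001]
contact_force: [0.0, -0.1, -1.8]
width: 0.0138
grip_force: 40.0
```

Emit:
{"name": "jog_arm", "arguments": {
  "targets": [0,0,0,3,0,0,0,0,0,0,3,0,0,0,0,0,0,3,0,0,0,0,0,0,0,0,0,0]
}}

```text
t: 61.28
ee_pos: [0.561, 0.0856, 0.1159]
eef_rot: [0.037, 0.999, -0.0, -0.0]
contact_force: [0.5, 0.4, -2.4]
width: 0.0134
grip_force: 40.0
```

Free so far. I'll continue down in small steps.

Emit:
{"name": "jog_arm", "arguments": {
  "targets": [0,0,0,3,0,0,0,0,0,0,2,0,0,0,0,0,0,0,0,0,0]
}}

```text
t: 61.65
ee_pos: [0.5612, 0.0856, 0.111]
eef_rot: [0.037, 0.999, -0.0, -0.0]
contact_force: [0.7, -0.1, -2.9]
width: 0.0138
grip_force: 40.0
```

Emit:
{"name": "jog_arm", "arguments": {
  "targets": [0,0,0,2,0,0,0,0,0,0,2,0,0,0,0,0,0,0,0,0,0]
}}

```text
t: 62.02
ee_pos: [0.5611, 0.0856, 0.107]
eef_rot: [0.037, 0.999, -0.0, -0.0]
contact_force: [-0.3, -0.2, -2.1]
width: 0.0138
grip_force: 40.0
```

Emit:
{"name": "jog_arm", "arguments": {
  "targets": [0,0,0,2,0,0,0,0,0,0,1.5,0,0,0,0,0,0,0.5,0,0,0,0,0,0,0,0,0,0]
}}

```text
t: 62.52
ee_pos: [0.5612, 0.0856, 0.1033]
eef_rot: [0.037, 0.999, 0.0, -0.0]
contact_force: [-0.5, -0.3, -0.2]
width: 0.0134
grip_force: 40.0
```

The lid is seated: the weight has come off and the lid origin is at about 65 mm. I'll press slightly, release, rise and check.

Emit:
{"name": "jog_arm", "arguments": {
  "targets": [0,0,0,0.5,0,0,0,0.35,0,0,0,0,0,0,0.35,0,0,0,0,0,0,0.35,0,0,0,0,0,0,0.35,0,0,-20,0,0,0,0.35,0,0,-25,0,0,0,0.35,0,0,-25,0,0,0,0,0,0,0,0,0,0],
  "squeeze": 10
}}

```text
t: 63.52
ee_pos: [0.5626, 0.0858, 0.1743]
eef_rot: [0.037, 0.999, 0.001, 0.002]
contact_force: [0.6, 0.8, -0.3]
width: 0.0231
grip_force: 0.0
```

Emit:
{"name": "jog_arm", "arguments": {
  "targets": [0,-5.5,-22,0,0,0,0,0,-5.5,-22,0,0,0,0,0,-5.5,-22,0,0,0,0,0,-5.5,-22,0,0,0,0,0,0,0,0,0,0,0,0,0,0,0,0,0,0]
}}

```text
t: 64.28
ee_pos: [0.5763, -0.0025, 0.172]
eef_rot: [0.036, 0.999, 0.0, -0.001]
contact_force: [-0.3, 0.1, -0.6]
width: 0.0001
grip_force: 0.0
```

```bash
python3 - <<'E'
from h import *
state()
for n in("side","top"):
 i=env.capture(n)
 for b in blobs(i,"red",(220,140,360,260),3):print(n,"red",b[0],b[1],ray(n,b[1],.078).round(4))
 for b in blobs(i,"yellow",(220,140,360,260),3):print(n,"yel",b[0],b[1],ray(n,b[1],.117).round(4))
 for b in blobs(i,"teal",(250,150,330,220),15):print(n,"teal",b[0],rect(n,b[2],.113))
 if n=="side":cv2.imwrite("pics/p10.png",cv2.resize(i[120:240,230:370],None,fx=4,fy=4,interpolation=2)[:,:,::-1])
E
```

```text
tcp [ 0.5763 -0.0025  0.172 ] xyaw 175.82 q [ 0.036  0.999  0.    -0.001] F [-0.3  0.1 -0.6] w 0.0001 t 64.3
side red 3 [316.33333333 184.66666667] [[0.6365 0.0941 0.078 ]]
side red 26 [280.30769231 209.65384615] [[0.485  0.0927 0.078 ]]
side red 20 [275.05 218.1 ] [[0.452  0.0778 0.078 ]]
side yel 17 [281.76470588 173.58823529] [[0.5659 0.1772 0.117 ]]
side yel 14 [317.5        204.71428571] [[0.5566 0.003  0.117 ]]
side yel 9 [281.66666667 258.66666667] [[ 0.3555 -0.0713  0.117 ]]
side teal 129 [552.8  75.4  80.9  28.9  -3.3]
side teal 15 [549.9 -45.5  30.4   6.   19.1]
top red 33 [282.42424242 228.93939394] [[0.4887 0.0935 0.078 ]]
top red 12 [282.08333333 239.58333333] [[0.4628 0.0946 0.078 ]]
top yel 29 [247.48275862 194.31034483] [[0.568  0.1737 0.117 ]]
top teal 119 [553.4  85.   58.6  12.5  -3.7]
```

View pics/p10.png

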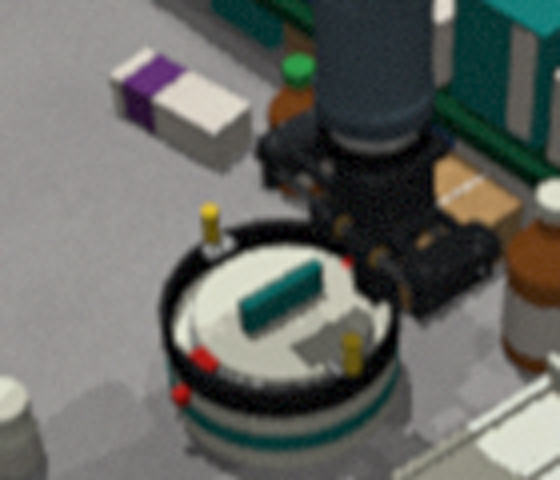

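The lid sits level inside the ring with its ears at the marks. I'll lower the closed fingertips beside post_b and sweep it clockwise.

Emit:
{"name": "jog_arm", "arguments": {
  "targets": [0,0,0,20,0,0,0,0,0,0,20,0,0,0,0,0,0,14,0,0,0,0,0,0,0,0,0,0,0,0,0,0,0,0,0]
}}

```text
t: 65.0
ee_pos: [0.5772, -0.0036, 0.1193]
eef_rot: [0.037, 0.999, 0.0, 0.0]
contact_force: [0.3, -0.4, 0.2]
width: 0.0005
grip_force: 0.0
```

Emit:
{"name": "jog_arm", "arguments": {
  "targets": [0,5,0,0,0,0,0,0,10.7,-1.3,0,0,0,0.12,0,10.7,-1.3,0,0,0,0.12,0,0,0,0,0,0,0]
}}

```text
t: 65.5
ee_pos: [0.5497, -0.0029, 0.1192]
eef_rot: [0.156, 0.988, 0.0, -0.0]
contact_force: [0.9, -0.3, 0.3]
width: 0.0006
grip_force: 0.0
```

```bash
python3 - <<'E'
from h import *
state()
for n in("side","top"):
 i=env.capture(n)
 for b in blobs(i,"yellow",(220,140,360,245),3):print(n,"yel",b[0],b[1],ray(n,b[1],.117).round(4))
E
```

```text
tcp [ 0.5497 -0.0029  0.1192] xyaw 162.08 q [ 0.156  0.988  0.    -0.   ] F [ 0.9 -0.3  0.3] w 0.0006 t 65.5
side yel 14 [287.28571429 170.5       ] [[0.5876 0.1757 0.117 ]]
side yel 3 [310.33333333 207.33333333] [[0.5343 0.0101 0.117 ]]
top yel 28 [248.64285714 186.39285714] [[0.5873 0.171  0.117 ]]
```

Emit:
{"name": "jog_arm", "arguments": {
  "targets": [0,10.7,-1.3,0,0,0,0.12,0,10.7,-1.3,0,0,0,0.12,0,10.7,-1.3,0,0,0,0.12,0,10.7,-1.3,0,0,0,0.12,0,10.7,-1.3,0,0,0,0.12,0,10.7,-1.3,0,0,0,0.12,0,10.7,-1.3,0,0,0,0.12,0,10.7,-1.3,0,0,0,0.12,0,10.7,-1.3,0,0,0,0.12,0,0,0,0,0,0,0,0,0,0,0,0,0,0]
}}

```text
t: 66.97
ee_pos: [0.4784, 0.0542, 0.1189]
eef_rot: [0.641, 0.768, 0.0, 0.0]
contact_force: [0.5, -0.1, 0.6]
width: 0.0005
grip_force: 0.0
```

```bash
python3 - <<'E'
from h import *
state()
for n in("side","top"):
 i=env.capture(n)
 for b in blobs(i,"yellow",(220,140,360,245),3):
  p=ray(n,b[1],.117)[0,:2]-[.5618,.0865];print(n,"yel",b[0],b[1],p.round(4),np.degrees(np.arctan2(p[1],p[0])))
E
```

```text
tcp [0.4784 0.0542 0.1189] xyaw 100.32 q [0.641 0.768 0.    0.   ] F [ 0.5 -0.1  0.6] w 0.0005 t 67.0
side yel 17 [321.58823529 175.11764706] [ 0.0895 -0.0016] -1.0457643742100533
side yel 4 [273.5 201.5] [-0.0906  0.0167] 169.55101467496272
top yel 44 [286.5        159.63636364] [ 0.09   -0.0065] -4.156152487174358
```

Post_a is now at the drum's +x (-4.2°), so the ring has snapped locked. I'll withdraw and do a final check.

Emit:
{"name": "jog_arm", "arguments": {
  "targets": [0,-3,0,-10,0,0,0,0,0,0,-25,0,0,0,0,0,0,-30,0,0,0,0,0,0,-30,0,0,0,0,-40,0,-30,0,0,0,0,-40,0,0,0,0,0,0,-40,0,0,0,0,0,0,0,0,0,0,0,0,0,0,0,0,0,0,0]
}}

```text
t: 68.2
ee_pos: [0.4995, -0.0663, 0.2439]
eef_rot: [0.642, 0.767, 0.0, -0.0]
contact_force: [-0.6, 0.4, 0.1]
width: 0.0003
grip_force: 0.0
```

```bash
python3 - <<'E'
from h import *
state()
for n in("side","top"):
 i=env.capture(n)
 for b in blobs(i,"yellow",(220,140,360,245),3):
  p=ray(n,b[1],.117)[0,:2]-[.5618,.0865];print(n,"yel",b[0],p.round(4),np.degrees(np.arctan2(p[1],p[0])))
 for b in blobs(i,"red",(220,140,360,260),3):print(n,"red",b[0],ray(n,b[1],.078).round(4))
 for b in blobs(i,"orange",(320,145,475,320),40,3):print(n,"or",rect(n,b[2],.055))
 for b in blobs(i,"teal",(250,150,330,220),15):print(n,"teal",b[0],rect(n,b[2],.113))
cv2.imwrite("pics/p11.png",cv2.resize(env.capture("side")[60:360,140:460],None,fx=2.3,fy=2,interpolation=2)[:,:,::-1])
E
```

```text
tcp [ 0.4995 -0.0663  0.2439] xyaw 100.14 q [ 0.642  0.767  0.    -0.   ] F [-0.6  0.4  0.1] w 0.0003 t 68.2
side yel 18 [-0.0895  0.011 ] 172.98296748641482
side red 4 [[0.4868 0.0834 0.078 ]]
side red 16 [[0.4516 0.077  0.078 ]]
side or [ 562.1 -277.4   73.8   41.9   -5. ]
side teal 16 [548.3 -46.   26.9   6.   19.1]
top yel 44 [ 0.0903 -0.0067] -4.212370092239198
top yel 31 [-0.0897  0.0063] 175.9933232213784
top red 4 [[0.4933 0.086  0.078 ]]
top red 21 [[0.4621 0.0924 0.078 ]]
top or [ 564.5 -278.7   74.    38.    -4.2]
top teal 152 [560.8  84.8  73.4  11.9  -4.1]
```

View pics/p11.png

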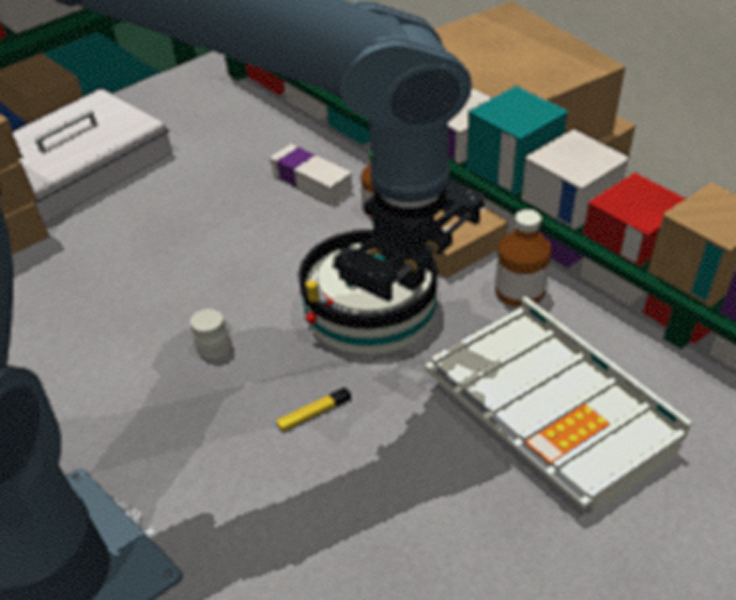

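The canister is closed and locked, with the posts at -4.2° and 176°. The rack holds only the orange card, unmoved, and the other goods are standing in place.

```bash
python3 -c "
from rig import env
print(env.job_done())"
```

```text
the job is handed in; nothing more can be done
None
```

The job is handed in at about 68 s: all three teal cards lie in the canister, the lid is home with its ears at the marks, and the ring is locked; the orange card had not moved and the other goods looked undisturbed.

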